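Lay out a lunch box to air

TASK

Take the three-tier lunch box apart from the top down and lay it out to air: hang its steel carry frame over the bar of the towel rail with one leg down each side, then stand the lid on edge in a slot of the wire drying rack, then set the top tier and after it the middle tier right way up on the drying mat, next to each other and flat on it. The bottom tier stays where it is. Set things down, do not drop them, and leave everything else on the counter undisturbed.

Things in the scene. Friction and masses are not known exactly. Their poses are not given: they have to be found in the camera images.
- carry_frame: U-shaped steel carry frame astride the lunch box. Origin: middle of its crosspiece's underside; z up, x along the crosspiece (78 x 18 x 3 mm). Two legs at its ends, 18 mm wide, 3 mm thick, reach 95 mm below the origin, 72 mm clear between them (3 mm play each side of the lid). Handle: pillars at x +-28 mm carry a round black grip along x, 64 mm long, 12 mm thick, axis at z 35 mm. 130 g.
- frame_grip (a point): centre of the carry frame's round black grip (12 mm thick, along the frame's x), 35 mm above the crosspiece's underside
- lid: flat grey-green plastic lid, loose on the top tier. Origin: centre of its underside, z up. Plate 66 (x) by 136 (y) by 8 mm, from z 3 to 11 mm; below it a 3 mm deep plug, 51 by 121 mm, sits loosely in the tier's mouth. The plate overhangs the tier by 3 mm all round. 80 g.
- lid_center (a point): centre of the lid's plate, 7 mm above the lid's origin
- tier_top: top tier: open grey-green plastic box 60 (x) by 130 (y) by 37 mm high, walls 2.5 mm. Origin: centre of its underside, z up. Its lowest 3 mm is a foot 51 by 121 mm that sits loosely inside the rim of the tier below (tiers stack at 34 mm pitch). 110 g.
- tier_middle: middle tier, same as the top tier
- tier_bottom: bottom tier, same as the top tier, standing on the counter; it stays where it is
- rail: steel towel rail, fixed. Origin: centre of its underside on the counter. Round bar 12 mm thick along its y, 264 mm long, axis at x 0, z 140 mm, on two 12 mm posts at y +-115 mm. Base plate 110 (x) by 270 (y) by 8 mm.
- rail_mid (a point): top of the rail's bar at the middle of its length, 146 mm above the counter
- rack: low wire drying rack, fixed. Origin: its centre, on the counter. Frame 110 (x) by 160 mm. Four upright hoops of 5 mm wire, 45 mm wide along x, top at z 64.5 mm, stand at y -60, -20, 20, 60 mm: three slots at y -40, 0, 40 mm, 35 mm clear. Slot floor: wires along y at x +-20, +-55 mm, tops at z 14.5 mm. A plate on edge leans on a hoop by up to 25 deg.
- rack_slot (a point): middle of the floor of the rack's middle slot (z = 14.5 mm)
- mat: grey ribbed drying mat, fixed, 160 mm (x) by 340 mm (y), 6 mm thick. Origin: centre of its underside.
- tumbler: glass tumbler, 68 mm across, 95 mm high, standing; bystander. Origin: centre of its underside.
- board: round olive wood board, 210 mm across, 16 mm thick, lying flat; bystander. Origin: centre of its underside.
- pin: steel rolling pin, 38 mm thick, 330 mm long along its x, lying; bystander. Origin: its middle, on its axis.
- scraper: blue silicone scraper with a wooden handle, 235 mm long along its x, 12 mm high, lying; bystander.
- mug: white mug, 80 mm across, 92 mm high, handle at its +y side; bystander. Origin: centre of its underside.
- spoon: steel spoon with a wooden handle to its -x, lying flat; bystander.
Not all that is in view belongs to the job. What is shaped like the tier_middle but turquoise is not meant.

How it is judged:
By the outcome, as a careful person would: the job done as asked, in the order asked, and still so for the second after the job is handed in, with the robot touching nothing.
It also fails if it takes over 72 s, if anything falls off the work surface, if the arm or the gripper's body presses on something with over 40 N, if the wrist force passes 120 N, or if a joint passes its speed limit or range.

ROBOT

A 6-joint arm with a two-finger parallel gripper is mounted at the origin on the work surface. World frame = base frame: x ahead of the robot, y to its left, z up, the work surface at z = 0. Lengths are in m, angles in rad, forces in N, time in s.
With the tool pointing down it reaches from about 0.275 to 0.75 m from the base axis. Payload 10.2 kg.
Tool frame: the origin (TCP) lies on the centre line of the jaws, within the pads' length; the fingertips stand 11 mm ahead of it and the grasp point (between the pads) lies 8 mm behind it (manip.tcp_to_tips is the distance from the TCP to the fingertips, in m); z points along the fingers, y is the line along which they close (so a half turn about z gives the same grasp; the last joint's range is limited). The gripper opens to 88 mm and grips with 3 to 60 N. Pads are 18 mm wide; open, the fingers measure 123 mm over their backs; the gripper's body (75 mm by 187 mm) begins 45 mm behind the grasp point.
Start: joints at [1.115, 0.313, 1.498, -0, 1.331, -0.223], TCP at [0.121, 0.511, 0.25] pointing down, gripper open.
Joint ranges: [-2.94, 2.94], [-0.97, 2.17], [0.19, 2.56], [-1.23, 4.37], [0.02, 3.11], [-2.88, 2.88]. Speed limits (rad/s): [2.39, 2.39, 3.01, 3.14, 3.14, 3.14].

INTERFACE

Orientations are given as [roll, pitch, yaw] about the fixed x, y, z axes, in that order (R = Rz(yaw) Ry(pitch) Rx(roll)).
In Python, from bench import manip gives the robot as it stands. The module is installed in compiled form; this text tells all that it offers.
- The arm moves only by the tool carry_out, never from a script. Its argument "steps" is a list of rows, each an object of numbers: "tx", "ty", "tz": the shift along the tool's x, y, z in m; "yaw": the turn about the tool's z in degrees; "hand": the finger opening in m, from 0 to 0.0881. A call has exactly 5 rows; each row is the pose to reach, as a shift and turn from the pose commanded when the call began, along the tool's axes at that moment; what a row does not reach only later rows make up. A row lasts 1/10 s, in which the tool goes at most 50 mm and 8.59 degrees, less where a joint would pass 70% of its speed; a pose out of reach is approached as far as the arm can. A call with a gripper value outside its range is refused whole. The fingers move at their own pace and stop on an object; "squeeze" is the grip in N (left out, the last holds). Time passes only in rows, so rows that repeat a pose let the fingers close, or fill a call up. It gives the time, the measured TCP pose, the force, the opening and the grip force at its end, in the units of the state.
- manip.get_obs(): the state, without advancing time (a new reading comes with each control period).
- manip.camera(name): name is "scene" or "top" or "wrist"; returns a dict with "image" (480x640x3 uint8, red, green, blue), "z_map" (480x640 float32, m along the optical axis (not along the pixel's ray), 0 where there is no reading), "fx", "fy", "cx", "cy" (pixels), "k1" (the pictures are not rectified: a ray, as slopes to the right and down, at radius r is drawn at 1 + k1 r^2 times it, then the intrinsics apply), "rvec" (rotation vector, rad) and "tvec" (3), from world to camera coordinates, as OpenCV has them. Camera axes: x right, y down, z forward; pixel columns grow to the right and rows downward; lengths in m; the calibration is good to about 2 mm. A picture is of the moment at which its call begins.
- manip.close_job(): hands the job in; it is judged then, once.
Trained networks look in a picture, given as the dict that the camera call returned (one of the last four; its "shot" number tells which), for a name from the list of things; names that differ only in an ending like _2 or _b are one class to them, and where a whole thing is asked for, a point or a joint stands for the part that bears it (a point fixed in the world has none). Each returns a list of dicts, best first, with "p" (0 to 1); they miss things now and then, are a little off and sometimes report something else, mostly with a low value. They report only what shows in the picture. A call takes as long as a camera call. They do not tell look-alikes from the thing itself.
- manip.search_frame(picture, name): "position" ([x, y, z] in m, in world coordinates, good to about 4 mm: the middle of the surface that is visible of it).
The state is a dict: "time": time; "q": joint angles; "qvel": joint speeds; "effort": joint torques, N m; "ee_pos": TCP position; "tool_rot": TCP orientation; "force": force on the tool from outside, world axes, zero at the start; "torque": the same for the moment, N m; "opening": finger opening in m; "grip_force": force on a finger pad.
Only numpy, scipy, OpenCV 4.12 (cv2) and the standard library are available. Lean on these libraries where they do the work, as an engineer would, in place of code of your own. Each camera call takes 0.05 s, during which the arm holds its last target. There are 200 camera calls.

## Working session

There is one attempt and no reset: what is moved stays moved. The work goes in short steps, Python scripts to look and compute and a tool call to move; the robot and the scene stay as the last step left them, time stands still between calls to the robot, and variables do not carry over. Pictures are saved under pics/ and viewed, at most 13 in all, crops included, and the job is handed in when it is done.

Besides the shell and the picture viewer there is one more tool, called after "Call:" as a command line: name --argument value ..., lists and objects as JSON in quotes. carry_out: Moves the arm, as the interface text tells. Its arguments: {"type":"object","properties":{"steps":{"type":"array","items":{"type":"object","properties":{"tx":{"type":"number"},"ty":{"type":"number"},"tz":{"type":"number"},"yaw":{"type":"number"},"hand":{"type":"number"}}}},"squeeze":{"type":"number"}},"required":["steps"]}

```bash
mkdir -p pics
cat > h.py <<'E'
import numpy as np, cv2
from bench import manip
def world(c,us,vs,zs):
    us,vs,zs=map(lambda a:np.asarray(a,float).ravel(),(us,vs,zs))
    K=np.array([[c['fx'],0,c['cx']],[0,c['fy'],c['cy']],[0,0,1]],float)
    p=cv2.undistortPoints(np.stack([us,vs],1)[:,None],K,np.array([c['k1'],0,0,0,0]))[:,0]
    P=np.c_[p*zs[:,None],zs]
    R=cv2.Rodrigues(np.array(c['rvec'],float))[0]
    return (P-np.array(c['tvec'],float).ravel())@R
def cloud(c):
    z=c['z_map'];v,u=np.nonzero(z>0)
    return world(c,u,v,z[v,u]),c['image'][v,u],u,v
def save(c,n): cv2.imwrite(f'pics/{n}.png',c['image'][:,:,::-1])
E
python3 - <<'E'
from h import *
np.set_printoptions(precision=3,suppress=True)
for n in ('top','scene'):
    c=manip.camera(n); save(c,n+'0')
    print(n, c['fx'],c['k1'], 'campos',world(c,[320],[240],[1e-9]), [world(c,[u],[v],[c['z_map'][v,u]])[0] for u,v in ((320,240),(100,100),(540,400))])
    for t in 'carry_frame frame_grip lid lid_center tier_top tier_middle tier_bottom rail rail_mid rack rack_slot mat tumbler board pin mug'.split():
        print(t,[(np.round(d['position'],3).tolist(),round(d['p'],2)) for d in manip.search_frame(c,t)[:3]])
o=manip.get_obs();print(o['ee_pos'],o['tool_rot'],o['time'],o['force'])
E
```

```text
top 595.123108944288 -0.10688482107631404 campos [[0.314 0.077 1.652]] [array([0.499, 0.097, 0.118]), array([0.925, 0.749, 0.007]), array([ 0.07 , -0.51 , -0.001])]
carry_frame [([0.466, 0.146, 0.148], 0.61)]
frame_grip [([0.465, 0.144, 0.149], 0.8)]
lid [([0.476, 0.166, 0.108], 0.73)]
lid_center [([0.471, 0.159, 0.111], 0.65)]
tier_top [([0.661, 0.225, 0.015], 0.26)]
tier_middle [([0.301, 0.162, 0.003], 0.8), ([0.465, 0.146, 0.151], 0.22)]
tier_bottom [([0.437, 0.159, 0.016], 0.53)]
rail [([0.649, -0.109, 0.011], 0.64)]
rail_mid [([0.649, -0.111, 0.007], 0.65), ([0.442, 0.157, 0.051], 0.56)]
rack [([0.657, 0.218, 0.014], 0.95), ([0.594, 0.488, 0.044], 0.5)]
rack_slot [([0.659, 0.223, 0.014], 0.67)]
mat [([0.458, -0.293, 0.004], 0.7)]
tumbler [([0.476, -0.009, 0.015], 0.78)]
board [([0.323, 0.453, 0.016], 0.58)]
pin [([0.791, 0.037, 0.034], 0.63)]
mug [([0.592, 0.489, 0.041], 0.83)]
scene 496.83648371900216 0.008329163775989131 campos [[ 1.094 -0.555  0.885]] [array([0.505, 0.095, 0.083]), array([-0.6  ,  0.119,  0.034]), array([ 1.055,  0.708, -0.749])]
carry_frame [([0.489, 0.147, 0.115], 0.59)]
frame_grip [([0.494, 0.141, 0.112], 0.92), ([0.498, 0.094, 0.085], 0.39)]
lid [([0.479, 0.128, 0.117], 0.89)]
lid_center [([0.48, 0.132, 0.114], 0.9), ([0.564, 0.349, 0.012], 0.48)]
tier_top [([0.499, 0.093, 0.086], 0.57)]
tier_middle [([0.498, 0.096, 0.046], 0.93)]
tier_bottom [([0.5, 0.096, 0.019], 0.61)]
rail [([0.662, -0.129, 0.008], 0.98), ([0.33, 0.441, 0.012], 0.6)]
rail_mid [([0.663, -0.128, 0.006], 0.71)]
rack [([0.677, 0.209, 0.018], 0.73)]
rack_slot [([0.676, 0.208, 0.013], 0.72)]
mat [([0.46, -0.328, 0.001], 0.62)]
tumbler [([0.484, -0.013, 0.068], 0.59), ([0.457, -0.323, 0.004], 0.27)]
board [([0.333, 0.446, 0.014], 0.6)]
pin [([0.803, 0.004, 0.032], 0.56)]
mug [([0.597, 0.465, 0.059], 0.7)]
[0.121 0.511 0.25 ] [-3.142 -0.     2.909] 1.7 [-0.408 -0.179  0.364]
```

View pictures.

View pics/top0.png

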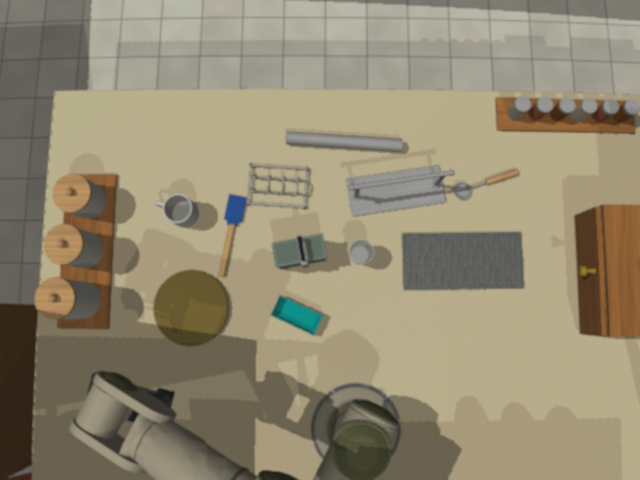

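View pics/scene0.png

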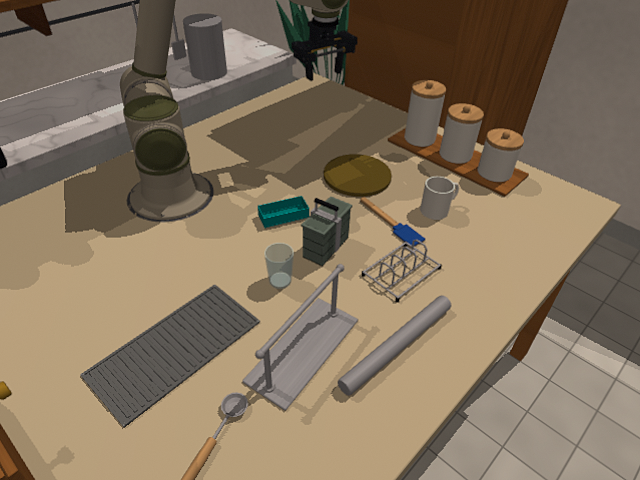

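```bash
cat > fit.py <<'E'
from h import *
np.set_printoptions(precision=4,suppress=True)
def rect(P,t):
    q=P[:,:2].astype(np.float32)
    (c,s,a)=cv2.minAreaRect(q*1000); print(t,len(q),'c',np.round(c,1),'size',np.round(s,1),'ang',round(a,2),'zmed',np.median(P[:,2]).round(4))
    return c,s,a
def box(P,x,y,z): return (P[:,0]>x[0])&(P[:,0]<x[1])&(P[:,1]>y[0])&(P[:,1]<y[1])&(P[:,2]>z[0])&(P[:,2]<z[1])
def pca(P,t):
    q=P[:,:2];m=q.mean(0);w,v=np.linalg.eigh(np.cov((q-m).T));d=v[:,1];s=(q-m)@d
    ctr=m+d*(s.min()+s.max())/2
    print(t,len(q),'ctr',ctr,'ang',np.degrees(np.arctan2(d[1],d[0])),'len',np.ptp(s),'zmax',P[:,2].max(), 'width',np.ptp((q-m)@v[:,0]))
E
python3 - <<'E'
from fit import *
for n in ('top','scene'):
    c=manip.camera(n);P,C,u,v=cloud(c);C=C.astype(int);print(n)
    rect(P[box(P,(.4,.56),(.05,.25),(.102,.122))],'lid')
    pca(P[box(P,(.4,.56),(.05,.25),(.138,.17))],'grip')
    pca(P[box(P,(.55,.8),(-.3,.05),(.13,.16))],'bar')
    rect(P[box(P,(.56,.74),(-.3,.035),(.005,.015))],'base')
    dark=(C.max(1)<110)
    rect(P[box(P,(.35,.57),(-.49,-.08),(.002,.012))&dark],'mat')
    pca(P[box(P,(.58,.74),(.12,.32),(.05,.075))],'hoops')
    rect(P[box(P,(.58,.74),(.12,.32),(.008,.075))],'rack')
    rect(P[box(P,(.43,.53),(-.06,.04),(.085,.11))],'tumblertop')
    Q=P[box(P,(.2,.4),(.08,.28),(.02,.06))];rect(Q,'turq')
    if n=='top':
        top=P[box(P,(.4,.56),(.05,.25),(.125,.17))];print(np.sort(top[:,2])[::8])
        cv2.imwrite('pics/crop1.png',cv2.resize(c['image'][130:300,230:460,::-1],None,fx=3.4,fy=3.4,interpolation=cv2.INTER_CUBIC))
E
```

```text
top
lid 1191 c [472.9 152.6] size [ 78.8 133.3] ang 11.3 zmed 0.1132
grip 118 ctr [0.4735 0.1463] ang -169.19797698804462 len 0.06284359067715473 zmax 0.1619297271096648 width 0.012189043055458263
bar 508 ctr [ 0.6535 -0.1138] ang 98.99014530820342 len 0.2811543526655369 zmax 0.15500200620457344 width 0.01513496135399851
base 2488 c [ 650.  -132.3] size [179.2 334.7] ang 0.27 zmed 0.0082
mat 4369 c [ 456.2 -300.4] size [154.5 337.4] ang 0.18 zmed 0.0056
hoops 118 ctr [0.6633 0.2214] ang 85.47858219773633 len 0.12295946265527777 zmax 0.07165101095700323 width 0.045064880345991175
rack 724 c [658.1 221.1] size [152.8 198.2] ang 0.63 zmed 0.0146
tumblertop 114 c [473.1  -9.1] size [66.3 64.4] ang 89.99 zmed 0.0935
turq 141 c [305.2 160.8] size [129.   57.7] ang 65.32 zmed 0.0362
[0.1259 0.1465 0.1479 0.1487 0.1496 0.1504 0.1508 0.1518 0.1529 0.1534
 0.154  0.1553 0.156  0.1574 0.1583]
scene
lid 974 c [475.2 152.5] size [ 80.8 139.1] ang 9.14 zmed 0.112
grip 131 ctr [0.4766 0.1433] ang -169.58642003802697 len 0.06499653404364891 zmax 0.15566251533642697 width 0.012975143509453411
bar 824 ctr [ 0.6573 -0.1141] ang 98.49492120640544 len 0.2807989902881881 zmax 0.15033183380601955 width 0.01524369149571542
base 4692 c [ 660.3 -140. ] size [112.1 321.8] ang 9.05 zmed 0.0071
mat 8494 c [ 457.1 -301.1] size [163.3 342.2] ang 0.75 zmed 0.0042
hoops 165 ctr [0.6686 0.2201] ang 86.83108520126821 len 0.1272778830938736 zmax 0.06689563807686946 width 0.04520221391673199
rack 905 c [650.9 226.9] size [180.1 151.1] ang 86.19 zmed 0.0136
tumblertop 230 c [474.  -11.1] size [67.5 70.3] ang 41.61 zmed 0.0911
turq 515 c [305.4 160.4] size [133.5  67.5] ang 64.78 zmed 0.0289
```

View pics/crop1.png

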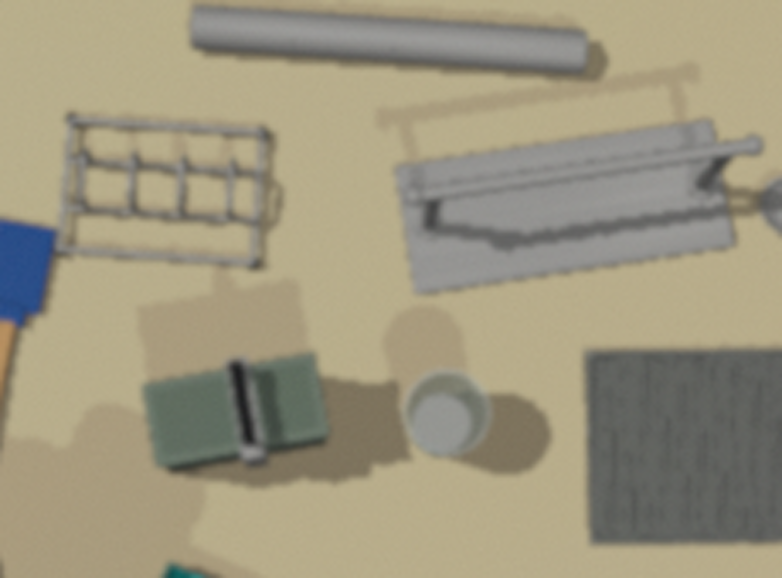

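```bash
cat > plan.py <<'E'
from h import *
def go(*wps,start=None):
    """wps: (x,y,z,yawdeg); prints calls in tool axes, each relative to the waypoint before"""
    o=manip.get_obs()
    p=np.array(o['ee_pos']);yw=np.degrees(o['tool_rot'][2])%360
    print('t',round(o['time'],2),'at',p.round(4),round(yw,2),'open',round(o['opening'],4),'grip',round(o['grip_force'],1),'F',np.round(o['force'],1),'rot',np.round(o['tool_rot'],3))
    if start: p,yw=np.array(start[:3]),start[3]
    for w in wps:
        d=np.array(w[:3])-p;a=np.radians(yw);
        print('->',w,'tx %.4f ty %.4f tz %.4f yaw %.2f | dist %.3f'%(d@[np.cos(a),np.sin(a),0],d@[np.sin(a),-np.cos(a),0],-d[2],yw-w[3],np.linalg.norm(d)))
        p,yw=np.array(w[:3]),w[3]
E
python3 -c "
from plan import go
go((.298,.328,.25,178.6),(.4745,.145,.24,190.5))"
```

```text
t 1.8 at [0.1211 0.5109 0.2497] 166.66 open 0.0882 grip 0.0 F [-0.4  0.9  0.2] rot [3.142 0.    2.909]
-> (0.298, 0.328, 0.25, 178.6) tx -0.2143 ty -0.1371 tz -0.0003 yaw -11.94 | dist 0.254
-> (0.4745, 0.145, 0.24, 190.5) tx -0.1809 ty -0.1786 tz 0.0100 yaw -11.90 | dist 0.254
```

Call:
carry_out --steps '[{"tx": -0.04, "ty": -0.026, "tz": 0, "yaw": -2.4, "hand": 0.088}, {"tx": -0.08, "ty": -0.052, "tz": 0, "yaw": -4.8, "hand": 0.088}, {"tx": -0.12, "ty": -0.078, "tz": 0, "yaw": -7.2, "hand": 0.088}, {"tx": -0.16, "ty": -0.104, "tz": 0, "yaw": -9.6, "hand": 0.088}, {"tx": -0.2, "ty": -0.13, "tz": 0, "yaw": -12, "hand": 0.088}]'

```text
time: 2.3
ee_pos: [0.2867, 0.3367, 0.2499]
tool_rot: [3.141, 0.0, 3.12]
force: [0.1, 0.2, -0.1]
opening: 0.0878
grip_force: 0.0
```

Call:
carry_out --steps '[{"tx": -0.036, "ty": -0.036, "tz": 0, "yaw": -2.4, "hand": 0.088}, {"tx": -0.072, "ty": -0.072, "tz": 0, "yaw": -4.8, "hand": 0.088}, {"tx": -0.108, "ty": -0.108, "tz": 0.003, "yaw": -7.2, "hand": 0.088}, {"tx": -0.144, "ty": -0.144, "tz": 0.006, "yaw": -9.6, "hand": 0.088}, {"tx": -0.176, "ty": -0.176, "tz": 0.01, "yaw": -11.9, "hand": 0.088}]'

```text
time: 2.8
ee_pos: [0.4589, 0.1563, 0.2399]
tool_rot: [-3.142, 0.001, -2.956]
force: [0.8, 1.5, 0.5]
opening: 0.0881
grip_force: 0.0
```

```bash
python3 -c "
from fit import *
from plan import go
c=manip.camera('wrist');save(c,'w1');P,C,u,v=cloud(c)
rect(P[box(P,(.4,.56),(.05,.25),(.102,.122))],'lid')
g=P[box(P,(.42,.53),(.1,.2),(.142,.17))];pca(g,'grip');print(np.median(g[:,2]))
for t in ('frame_grip','lid_center'): print(t,[(np.round(d['position'],3),d['p']) for d in manip.search_frame(c,t)[:2]])
go((.4745,.145,.24,190.5),(.4745,.145,.14,190.5))"
```

```text
lid 15941 c [472.4 153.3] size [ 78.  136.1] ang 10.8 zmed 0.1123
grip 1942 ctr [0.4738 0.146 ] ang -169.04749587818236 len 0.06438006990272889 zmax 0.1543408689223592 width 0.012064771919145652
0.15173412490038202
frame_grip [(array([0.464, 0.145, 0.15 ]), 0.92)]
lid_center [(array([0.469, 0.162, 0.114]), 0.61), (array([0.46 , 0.145, 0.149]), 0.26)]
t 2.95 at [0.4587 0.1563 0.2392] 190.34 open 0.0882 grip 0.0 F [-0.2 -0.6 -0.3] rot [ 3.142 -0.001 -2.961]
-> (0.4745, 0.145, 0.24, 190.5) tx -0.0135 ty -0.0140 tz -0.0008 yaw -0.16 | dist 0.019
-> (0.4745, 0.145, 0.14, 190.5) tx 0.0000 ty 0.0000 tz 0.1000 yaw 0.00 | dist 0.100
```

View pics/w1.png

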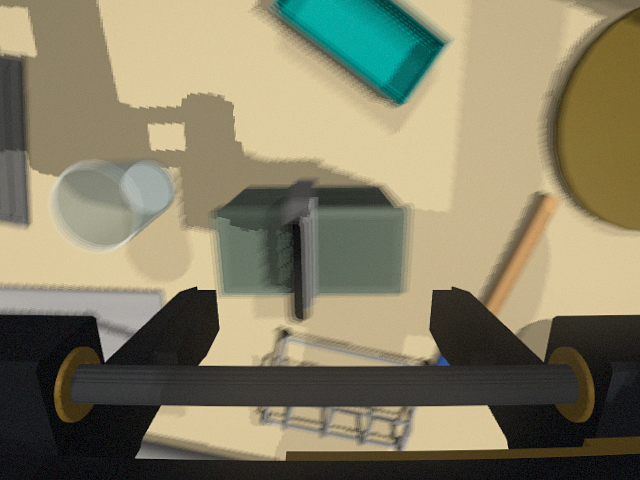

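Call:
carry_out --steps '[{"tx": -0.013, "ty": -0.013, "tz": 0.01, "yaw": -0.5, "hand": 0.06}, {"tx": -0.013, "ty": -0.013, "tz": 0.04, "yaw": -0.5, "hand": 0.06}, {"tx": -0.013, "ty": -0.013, "tz": 0.07, "yaw": -0.5, "hand": 0.06}, {"tx": -0.013, "ty": -0.013, "tz": 0.09, "yaw": -0.5, "hand": 0.06}, {"tx": -0.013, "ty": -0.013, "tz": 0.099, "yaw": -0.5, "hand": 0.06}]'

```text
time: 3.45
ee_pos: [0.4715, 0.1487, 0.1394]
tool_rot: [3.141, -0.002, -2.948]
force: [0.0, -0.3, 1.2]
opening: 0.0603
grip_force: 0.0
```

Call:
carry_out --steps '[{"hand": 0.05}, {"hand": 0.03}, {"hand": 0.02}, {"hand": 0.005}, {"hand": 0.005}]' --squeeze 30

```text
invalid input at $.steps[0]: expected keys tx, ty, tz, yaw, hand
```

Call:
carry_out --steps '[{"hand": 0.005}, {"hand": 0.005}, {"tz": -0.003, "hand": 0.005}, {"tz": -0.008, "hand": 0.005}, {"tz": -0.014, "hand": 0.005}]'

```text
invalid input at $.steps[0]: expected keys tx, ty, tz, yaw, hand
```

```bash
python3 -c "
from plan import go
go((.4738,.146,.14,190.9))"
```

```text
t 3.45 at [0.4715 0.1487 0.1394] 191.12 open 0.0603 grip 0.0 F [ 0.  -0.3  1.2] rot [ 3.141e+00 -2.000e-03 -2.948e+00]
-> (0.4738, 0.146, 0.14, 190.9) tx -0.0018 ty -0.0031 tz -0.0006 yaw 0.22 | dist 0.004
```

Call:
carry_out --steps '[{"tx": -0.002, "ty": -0.003, "tz": 0, "yaw": 0.2, "hand": 0.05}, {"tx": -0.002, "ty": -0.003, "tz": 0, "yaw": 0.2, "hand": 0.03}, {"tx": -0.002, "ty": -0.003, "tz": 0, "yaw": 0.2, "hand": 0.016}, {"tx": -0.002, "ty": -0.003, "tz": 0, "yaw": 0.2, "hand": 0.005}, {"tx": -0.002, "ty": -0.003, "tz": 0, "yaw": 0.2, "hand": 0.005}]' --squeeze 30

```text
time: 3.95
ee_pos: [0.4754, 0.1452, 0.1412]
tool_rot: [-3.142, 0.001, -2.952]
force: [0.5, 0.7, 0.0]
opening: 0.0219
grip_force: 0.0
```

Call:
carry_out --steps '[{"tx": 0, "ty": 0, "tz": 0, "yaw": 0, "hand": 0.005}, {"tx": 0, "ty": 0, "tz": 0, "yaw": 0, "hand": 0.005}, {"tx": 0, "ty": 0, "tz": 0, "yaw": 0, "hand": 0.005}, {"tx": 0, "ty": 0, "tz": -0.003, "yaw": 0, "hand": 0.005}, {"tx": 0, "ty": 0, "tz": -0.008, "yaw": 0, "hand": 0.005}]'

```text
time: 4.45
ee_pos: [0.475, 0.1451, 0.1486]
tool_rot: [3.142, -0.001, -2.952]
force: [0.8, -0.2, -1.2]
opening: 0.0105
grip_force: 30.0
```

```bash
python3 -c "
from plan import go
go((.4738,.146,.29,190.9),(.62,0,.29,189),(.655,-.114,.29,188.8),(.655,-.114,.173,188.8))"
```

```text
t 4.45 at [0.475  0.1451 0.1486] 190.86 open 0.0105 grip 30.0 F [ 0.8 -0.2 -1.2] rot [ 3.142e+00 -1.000e-03 -2.952e+00]
-> (0.4738, 0.146, 0.29, 190.9) tx 0.0011 ty 0.0011 tz -0.1414 yaw -0.04 | dist 0.141
-> (0.62, 0, 0.29, 189) tx -0.1160 ty -0.1710 tz -0.0000 yaw 1.90 | dist 0.207
-> (0.655, -0.114, 0.29, 188.8) tx -0.0167 ty -0.1181 tz -0.0000 yaw 0.20 | dist 0.119
-> (0.655, -0.114, 0.173, 188.8) tx 0.0000 ty 0.0000 tz 0.1170 yaw 0.00 | dist 0.117
```

Call:
carry_out --steps '[{"tx": 0, "ty": 0, "tz": -0.015, "yaw": 0, "hand": 0.005}, {"tx": 0, "ty": 0, "tz": -0.045, "yaw": 0, "hand": 0.005}, {"tx": 0, "ty": 0, "tz": -0.08, "yaw": 0, "hand": 0.005}, {"tx": 0, "ty": 0, "tz": -0.115, "yaw": 0, "hand": 0.005}, {"tx": 0, "ty": 0, "tz": -0.141, "yaw": 0, "hand": 0.005}]'

```text
time: 4.95
ee_pos: [0.4753, 0.1452, 0.2922]
tool_rot: [-3.141, 0.002, -2.952]
force: [0.6, -0.6, -0.8]
opening: 0.0103
grip_force: 30.0
```

Call:
carry_out --steps '[{"tx": -0.01, "ty": -0.015, "tz": 0, "yaw": 0.3, "hand": 0.005}, {"tx": -0.035, "ty": -0.052, "tz": 0, "yaw": 0.8, "hand": 0.005}, {"tx": -0.06, "ty": -0.09, "tz": 0, "yaw": 1.2, "hand": 0.005}, {"tx": -0.085, "ty": -0.13, "tz": 0, "yaw": 1.6, "hand": 0.005}, {"tx": -0.116, "ty": -0.17, "tz": 0, "yaw": 2, "hand": 0.005}]'

```text
time: 5.45
ee_pos: [0.6218, -0.0021, 0.2882]
tool_rot: [3.141, -0.002, -2.988]
force: [0.6, 0.7, -1.2]
opening: 0.0106
grip_force: 29.8
```

Call:
carry_out --steps '[{"tx": -0.004, "ty": -0.035, "tz": 0, "yaw": 0, "hand": 0.005}, {"tx": -0.009, "ty": -0.07, "tz": 0, "yaw": 0, "hand": 0.005}, {"tx": -0.014, "ty": -0.1, "tz": 0, "yaw": 0, "hand": 0.005}, {"tx": -0.016, "ty": -0.115, "tz": 0, "yaw": 0, "hand": 0.005}, {"tx": -0.017, "ty": -0.118, "tz": 0, "yaw": 0, "hand": 0.005}]'

```text
time: 5.95
ee_pos: [0.6558, -0.1153, 0.288]
tool_rot: [3.141, -0.002, -2.989]
force: [-0.3, 1.3, -1.2]
opening: 0.0107
grip_force: 29.8
```

```bash
python3 -c "
from fit import *
from plan import go
c=manip.camera('wrist');save(c,'w2');P,C,u,v=cloud(c)
for n in ('wrist','scene','top'):
    P=cloud(manip.camera(n))[0]
    a=box(P,(.55,.76),(-.3,.05),(.125,.165));print(n)
    b=P[a];
    if len(b)>30: pca(b,'bar')
P=cloud(manip.camera('scene'))[0]
b=P[box(P,(.55,.76),(-.3,.05),(.19,.5))];
f=b[b[:,2]<.29]; pca(f,'frame'); print(f[:,2].min(),f.mean(0))
b=P[box(P,(.55,.76),(-.3,.05),(.125,.165))];
# line fit: x at y=-.114
k=np.polyfit(b[:,1],b[:,0],1);print('bar x at',np.polyval(k,-.114),np.degrees(np.arctan(k[0])))
go((.655,-.114,.29,188.8))"
```

```text
wrist
bar 5520 ctr [ 0.6537 -0.1137] ang 99.0056629678836 len 0.2785316872420476 zmax 0.14846444771063297 width 0.016639153485255475
scene
bar 781 ctr [ 0.6576 -0.1142] ang 98.44841094646084 len 0.2806581020673155 zmax 0.1648535668178136 width 0.04419925883306386
top
bar 223 ctr [ 0.6537 -0.1136] ang 99.11677319086769 len 0.28072837517567895 zmax 0.1544308611547391 width 0.015586223419756651
frame 588 ctr [ 0.6553 -0.1143] ang -169.98836441156112 len 0.08061434372741408 zmax 0.2899850513480037 width 0.04033390844167678
0.19002554618457226 [ 0.6666 -0.1123  0.2444]
bar x at 0.6573988082389638 -8.490180132184634
t 6.2 at [ 0.6557 -0.1121  0.29  ] 188.95 open 0.0106 grip 29.8 F [-0.3 -0.2 -1. ] rot [ 3.141  0.    -2.985]
-> (0.655, -0.114, 0.29, 188.8) tx 0.0010 ty -0.0017 tz -0.0000 yaw 0.15 | dist 0.002
```

View pics/w2.png

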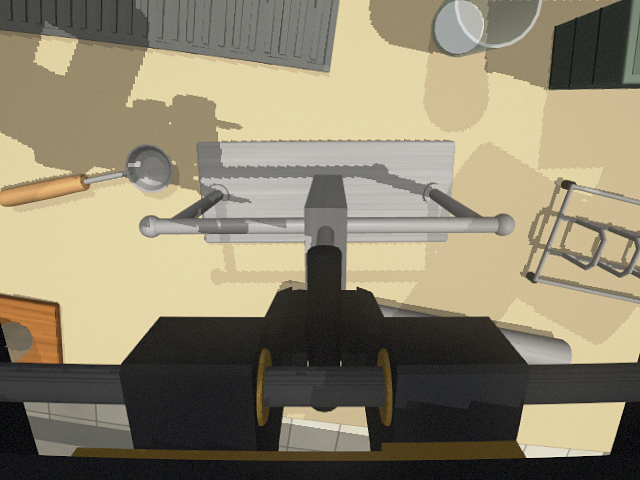

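Call:
carry_out --steps '[{"tx": 0.001, "ty": 0, "tz": 0.02, "yaw": 0, "hand": 0.005}, {"tx": 0.001, "ty": 0, "tz": 0.05, "yaw": 0, "hand": 0.005}, {"tx": 0.001, "ty": 0, "tz": 0.08, "yaw": 0, "hand": 0.005}, {"tx": 0.001, "ty": 0, "tz": 0.102, "yaw": 0, "hand": 0.005}, {"tx": 0.001, "ty": 0, "tz": 0.112, "yaw": 0, "hand": 0.005}]'

```text
time: 6.7
ee_pos: [0.6541, -0.1124, 0.1758]
tool_rot: [3.14, -0.003, -2.986]
force: [-0.2, -0.2, -1.2]
opening: 0.0105
grip_force: 29.8
```

Call:
carry_out --steps '[{"tx": 0, "ty": 0, "tz": 0.001, "yaw": 0, "hand": 0.005}, {"tx": 0, "ty": 0, "tz": 0.002, "yaw": 0, "hand": 0.005}, {"tx": 0, "ty": 0, "tz": 0.003, "yaw": 0, "hand": 0.005}, {"tx": 0, "ty": 0, "tz": 0.003, "yaw": 0, "hand": 0.005}, {"tx": 0, "ty": 0, "tz": 0.003, "yaw": 0, "hand": 0.005}]'

```text
time: 7.2
ee_pos: [0.6549, -0.1137, 0.1753]
tool_rot: [-3.141, 0.001, -2.987]
force: [-0.6, -0.1, -1.9]
opening: 0.0105
grip_force: 29.8
```

Call:
carry_out --steps '[{"tx": 0, "ty": 0, "tz": 0.0005, "yaw": 0, "hand": 0.005}, {"tx": 0, "ty": 0, "tz": 0.001, "yaw": 0, "hand": 0.005}, {"tx": 0, "ty": 0, "tz": 0.0015, "yaw": 0, "hand": 0.005}, {"tx": 0, "ty": 0, "tz": 0.0015, "yaw": 0, "hand": 0.005}, {"tx": 0, "ty": 0, "tz": 0.0015, "yaw": 0, "hand": 0.005}]'

```text
time: 7.7
ee_pos: [0.6549, -0.1137, 0.1737]
tool_rot: [-3.141, 0.001, -2.987]
force: [-0.6, 1.9, 4.7]
opening: 0.0107
grip_force: 29.5
```

```bash
cat > fr.py <<'E'
from fit import *
from plan import go
for n in ('scene','wrist'):
    P=cloud(manip.camera(n))[0]
    b=P[box(P,(.55,.76),(-.3,.05),(.13,.16))]
    b=b[(abs(b[:,1]+.114)>.04)]
    print(n,'bar top z',np.percentile(b[:,2],[50,90,97]))
    f=P[box(P,(.60,.72),(-.125,-.1),(.03,.147))]; f=f[(abs(f[:,0]-.655)>.03)]; print('legs n',len(f),f[:,2].min() if len(f) else 0)
    f=P[box(P,(.60,.72),(-.12,-.106),(.142,.2))]; print('cross',np.percentile(f[:,2],[5,50,95]) if len(f) else 0, np.histogram(f[:,2],bins=np.arange(.142,.2,.004))[0])
go()
E
python3 fr.py
```

```text
scene bar top z [0.1433 0.1458 0.1468]
legs n 195 0.04828737283743912
cross [0.145  0.1524 0.1854] [27 78  7  5  4  6  7  4  5 27 42  9  0  0]
wrist bar top z [0.1439 0.1454 0.1465]
legs n 1026 0.051626272925457614
cross [0.1477 0.1842 0.1866] [  53  978   35   39   43   71   73   64   72  278 2929  494   51   54]
t 7.8 at [ 0.6549 -0.1137  0.1737] 188.86 open 0.0106 grip 29.5 F [-0.8  0.   5. ] rot [-3.141  0.001 -2.987]
```

Call:
carry_out --steps '[{"tx": 0, "ty": 0, "tz": -0.0005, "yaw": 0, "hand": 0.005}, {"tx": 0, "ty": 0, "tz": -0.0007, "yaw": 0, "hand": 0.012}, {"tx": 0, "ty": 0, "tz": -0.0007, "yaw": 0, "hand": 0.018}, {"tx": 0, "ty": 0, "tz": -0.0007, "yaw": 0, "hand": 0.03}, {"tx": 0, "ty": 0, "tz": -0.0007, "yaw": 0, "hand": 0.045}]' --squeeze 10

```text
time: 8.3
ee_pos: [0.6547, -0.1136, 0.1737]
tool_rot: [3.141, -0.0, -2.987]
force: [-0.1, -1.1, -0.1]
opening: 0.0322
grip_force: 0.0
```

Call:
carry_out --steps '[{"tx": 0, "ty": 0, "tz": 0, "yaw": 0, "hand": 0.045}, {"tx": 0, "ty": 0, "tz": -0.01, "yaw": 0, "hand": 0.045}, {"tx": 0, "ty": 0, "tz": -0.03, "yaw": 0, "hand": 0.045}, {"tx": 0, "ty": 0, "tz": -0.055, "yaw": 0, "hand": 0.05}, {"tx": 0, "ty": 0, "tz": -0.08, "yaw": 0, "hand": 0.06}]'

```text
time: 8.8
ee_pos: [0.6547, -0.1136, 0.2557]
tool_rot: [-3.141, 0.0, -2.987]
force: [0.1, -0.2, -0.3]
opening: 0.0557
grip_force: 0.0
```

```bash
python3 fr.py
python3 - <<'E'
from fit import *
from plan import go
c=manip.camera('top');P=cloud(c)[0]
rect(P[box(P,(.4,.56),(.05,.25),(.107,.122))],'lid')
c=manip.camera('scene');P=cloud(c)[0]
rect(P[box(P,(.4,.56),(.05,.25),(.107,.122))],'lid')
cv2.imwrite('pics/s2.png',cv2.resize(c['image'][150:420,200:480,::-1],None,fx=2.1,fy=2.1))
go((.56,.02,.26,170),(.463,.2115,.23,100.9))
E
```

```text
scene bar top z [0.1434 0.146  0.1471]
legs n 292 0.047475313350015
cross [0.1455 0.1546 0.1861] [ 31 143  25   4   8   8   9   7   9  23 109  25   0   0]
wrist bar top z [0.1439 0.1455 0.1465]
legs n 551 0.0590080399184905
cross [0.1456 0.1839 0.1868] [ 191  323   17    6    6    6    6    0   10  192 1423  367    0    0]
t 8.9 at [ 0.6557 -0.1139  0.2584] 188.87 open 0.0598 grip 0.0 F [-1.2  0.4  0.1] rot [-3.138  0.006 -2.987]
lid 1240 c [472.2 152.3] size [ 66.5 133. ] ang 10.77 zmed 0.1132
lid 10 c [492.6 220. ] size [ 5.2 17.8] ang 40.6 zmed 0.1106
t 9.0 at [ 0.6547 -0.1136  0.2539] 188.86 open 0.0599 grip 0.0 F [ 0.8  0.7 -0.6] rot [-3.141  0.    -2.987]
-> (0.56, 0.02, 0.26, 170) tx 0.0730 ty 0.1466 tz -0.0061 yaw 18.86 | dist 0.164
-> (0.463, 0.2115, 0.23, 100.9) tx 0.1288 ty 0.1717 tz 0.0300 yaw 69.10 | dist 0.217
```

View pics/s2.png

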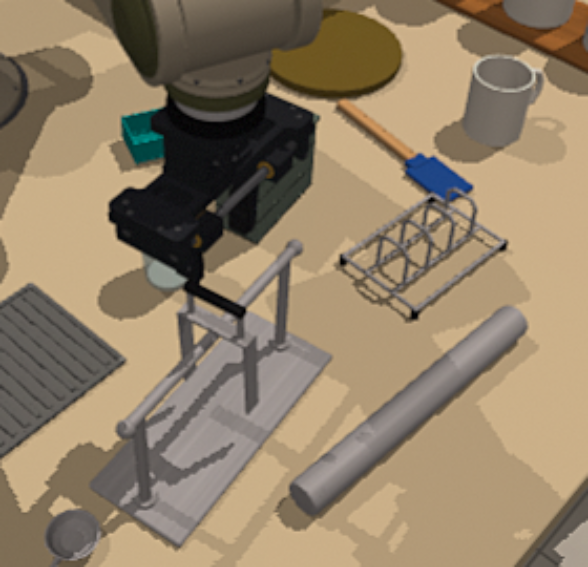

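```bash
python3 -c "
from plan import go
go((.575,.02,.255,148.86),(.4612,.2105,.24,108.86),(.4612,.2105,.2,100.8),(.4612,.2105,.101,100.8))"
```

```text
t 9.0 at [ 0.6547 -0.1136  0.2539] 188.86 open 0.0599 grip 0.0 F [ 0.8  0.7 -0.6] rot [-3.141  0.    -2.987]
-> (0.575, 0.02, 0.255, 148.86) tx 0.0582 ty 0.1443 tz -0.0011 yaw 40.00 | dist 0.156
-> (0.4612, 0.2105, 0.24, 108.86) tx 0.1959 ty 0.1042 tz 0.0150 yaw 40.00 | dist 0.222
-> (0.4612, 0.2105, 0.2, 100.8) tx 0.0000 ty 0.0000 tz 0.0400 yaw 8.06 | dist 0.040
-> (0.4612, 0.2105, 0.101, 100.8) tx 0.0000 ty 0.0000 tz 0.0990 yaw 0.00 | dist 0.099
```

Call:
carry_out --steps '[{"tx": 0.01, "ty": 0.029, "tz": 0, "yaw": 8, "hand": 0.088}, {"tx": 0.022, "ty": 0.058, "tz": 0, "yaw": 16, "hand": 0.088}, {"tx": 0.034, "ty": 0.087, "tz": 0, "yaw": 24, "hand": 0.088}, {"tx": 0.046, "ty": 0.116, "tz": 0, "yaw": 32, "hand": 0.088}, {"tx": 0.058, "ty": 0.144, "tz": 0, "yaw": 40, "hand": 0.088}]'

```text
time: 9.5
ee_pos: [0.574, 0.0208, 0.2524]
tool_rot: [-3.141, -0.002, 2.592]
force: [0.4, 0.3, 0.3]
opening: 0.0879
grip_force: 0.0
```

Call:
carry_out --steps '[{"tx": 0.039, "ty": 0.021, "tz": 0, "yaw": 8, "hand": 0.088}, {"tx": 0.078, "ty": 0.042, "tz": 0, "yaw": 16, "hand": 0.088}, {"tx": 0.117, "ty": 0.063, "tz": 0.005, "yaw": 24, "hand": 0.088}, {"tx": 0.157, "ty": 0.084, "tz": 0.01, "yaw": 32, "hand": 0.088}, {"tx": 0.196, "ty": 0.104, "tz": 0.015, "yaw": 40, "hand": 0.088}]'

```text
time: 10.0
ee_pos: [0.4596, 0.2112, 0.2375]
tool_rot: [-3.139, -0.0, 1.895]
force: [0.5, -0.1, -1.3]
opening: 0.0883
grip_force: 0.0
```

Call:
carry_out --steps '[{"tx": 0, "ty": 0, "tz": 0.02, "yaw": 4, "hand": 0.088}, {"tx": 0, "ty": 0, "tz": 0.04, "yaw": 8, "hand": 0.088}, {"tx": 0, "ty": 0, "tz": 0.04, "yaw": 8, "hand": 0.088}, {"tx": 0, "ty": 0, "tz": 0.04, "yaw": 8, "hand": 0.088}, {"tx": 0, "ty": 0, "tz": 0.04, "yaw": 8, "hand": 0.088}]'

```text
time: 10.5
ee_pos: [0.4618, 0.2098, 0.1996]
tool_rot: [3.141, -0.0, 1.762]
force: [-0.7, 0.5, 0.4]
opening: 0.0877
grip_force: 0.0
```

```bash
python3 -c "
from fit import *
from plan import go
c=manip.camera('wrist');P=cloud(c)[0]
rect(P[box(P,(.4,.56),(.05,.25),(.107,.122))],'lid')
pca(P[box(P,(.58,.74),(.12,.32),(.05,.075))],'hoops')
go((.4612,.2105,.101,100.8))"
```

```text
lid 15320 c [472.5 153.8] size [ 66.2 136.1] ang 11.1 zmed 0.1123
hoops 1253 ctr [0.6569 0.2218] ang 84.71922392899728 len 0.1256102112408055 zmax 0.06476299650542673 width 0.04778129536050229
t 10.55 at [0.4618 0.2098 0.1997] 100.93 open 0.0878 grip 0.0 F [ 0.4  0.7 -0. ] rot [ 3.14  -0.     1.762]
-> (0.4612, 0.2105, 0.101, 100.8) tx 0.0008 ty -0.0005 tz 0.0987 yaw 0.13 | dist 0.099
```

Call:
carry_out --steps '[{"tx": 0.003, "ty": 0, "tz": 0.02, "yaw": 0, "hand": 0.088}, {"tx": 0.003, "ty": 0, "tz": 0.05, "yaw": 0, "hand": 0.088}, {"tx": 0.003, "ty": 0, "tz": 0.08, "yaw": 0, "hand": 0.088}, {"tx": 0.003, "ty": 0, "tz": 0.095, "yaw": 0, "hand": 0.088}, {"tx": 0.003, "ty": 0, "tz": 0.099, "yaw": 0, "hand": 0.088}]'

```text
time: 11.05
ee_pos: [0.4605, 0.2126, 0.099]
tool_rot: [-3.14, -0.0, 1.761]
force: [0.7, -0.5, -0.3]
opening: 0.0878
grip_force: 0.0
```

Call:
carry_out --steps '[{"tx": 0, "ty": 0, "tz": 0, "yaw": 0, "hand": 0.08}, {"tx": 0, "ty": 0, "tz": 0, "yaw": 0, "hand": 0.074}, {"tx": 0, "ty": 0, "tz": 0, "yaw": 0, "hand": 0.069}, {"tx": 0, "ty": 0, "tz": 0, "yaw": 0, "hand": 0.06}, {"tx": 0, "ty": 0, "tz": 0, "yaw": 0, "hand": 0.06}]' --squeeze 3.5

```text
time: 11.55
ee_pos: [0.4613, 0.213, 0.1007]
tool_rot: [3.14, 0.0, 1.761]
force: [-0.4, 0.5, 5.1]
opening: 0.0659
grip_force: 3.5
```

Call:
carry_out --steps '[{"tx": 0, "ty": 0, "tz": 0, "yaw": 0, "hand": 0.06}, {"tx": 0, "ty": 0, "tz": 0, "yaw": 0, "hand": 0.06}, {"tx": 0, "ty": 0, "tz": -0.003, "yaw": 0, "hand": 0.06}, {"tx": 0, "ty": 0, "tz": -0.009, "yaw": 0, "hand": 0.06}, {"tx": 0, "ty": 0, "tz": -0.018, "yaw": 0, "hand": 0.06}]'

```text
time: 12.05
ee_pos: [0.4604, 0.2128, 0.118]
tool_rot: [-3.14, 0.0, 1.761]
force: [-0.3, -0.1, -0.6]
opening: 0.0656
grip_force: 3.5
```

```bash
python3 -c "
from fit import *
from plan import go
c=manip.camera('scene');P=cloud(c)[0];cv2.imwrite('pics/s3.png',cv2.resize(c['image'][150:350,220:480,::-1],None,fx=3,fy=3))
go()"
```

```text
t 12.1 at [0.4613 0.213  0.1197] 100.9 open 0.0657 grip 3.5 F [ 1.8 -0.1  1.2] rot [ 3.14  -0.     1.761]
```

View pics/s3.png

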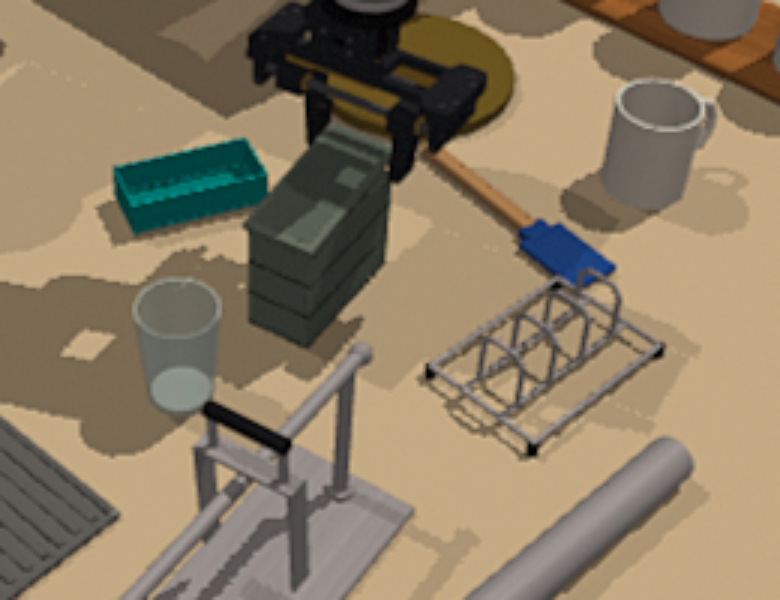

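Call:
carry_out --steps '[{"tx": 0, "ty": 0, "tz": -0.009, "yaw": 0, "hand": 0.06}, {"tx": 0, "ty": 0, "tz": -0.018, "yaw": 0, "hand": 0.06}, {"tx": 0, "ty": 0, "tz": -0.027, "yaw": 0, "hand": 0.06}, {"tx": 0, "ty": 0, "tz": -0.036, "yaw": 0, "hand": 0.06}, {"tx": 0, "ty": 0, "tz": -0.045, "yaw": 0, "hand": 0.06}]'

```text
time: 12.6
ee_pos: [0.4608, 0.2129, 0.1638]
tool_rot: [3.141, 0.0, 1.761]
force: [-0.1, -0.7, -0.7]
opening: 0.0659
grip_force: 3.5
```

Call:
carry_out --steps '[{"tx": 0, "ty": 0, "tz": -0.009, "yaw": 0, "hand": 0.06}, {"tx": 0, "ty": 0, "tz": -0.018, "yaw": 0, "hand": 0.06}, {"tx": 0, "ty": 0, "tz": -0.027, "yaw": 0, "hand": 0.06}, {"tx": 0, "ty": 0, "tz": -0.036, "yaw": 0, "hand": 0.06}, {"tx": 0, "ty": 0, "tz": -0.045, "yaw": 0, "hand": 0.06}]'

```text
time: 13.1
ee_pos: [0.4608, 0.2129, 0.2087]
tool_rot: [-3.142, 0.0, 1.761]
force: [0.3, 0.1, -1.8]
opening: 0.0661
grip_force: 3.5
```

```bash
cat > lid.py <<'E'
from fit import *
from plan import go
o=manip.get_obs();p=np.array(o['ee_pos']);a=o['tool_rot'][2]
X=np.array([np.cos(a),np.sin(a),0]);Y=np.array([np.sin(a),-np.cos(a),0])
for n in ('scene','top','wrist'):
    c=manip.camera(n);P,C,u,v=cloud(c);C=C.astype(int)
    d=P-p; s=d@X;w=d@Y;z=P[:,2]
    m=(abs(s)<.15)&(abs(w)<.045)&(z<p[2]+.012)&(z>p[2]-.16)&(C[:,1]-C[:,0]>8)   # greenish
    m&= z>LO if (LO:=float(__import__('sys').argv[1])) else True
    print(n,m.sum())
    if m.sum()>30:
        q=np.c_[s[m],z[m]-p[2],w[m]]
        for zz in np.arange(.01,-.15,-.02):
            k=(q[:,1]<zz)&(q[:,1]>zz-.02)
            if k.sum()>3: print('  dz %.2f..'%zz,'s %.3f..%.3f med %.3f  w %.3f..%.3f'%(*np.percentile(q[k,0],[2,98]),np.median(q[k,0]),*np.percentile(q[k,2],[2,98])),k.sum())
go()
E
python3 lid.py 0.118
```

```text
scene 1
top 0
wrist 1127
  dz 0.01.. s -0.002..0.001 med -0.000  w -0.024..0.024 1119
  dz -0.03.. s -0.024..-0.023 med -0.023  w -0.015..0.008 4
t 13.25 at [0.4612 0.2131 0.2087] 100.9 open 0.0656 grip 3.5 F [0.6 2.4 2.6] rot [ 3.14  -0.     1.761]
```

```bash
sed -i 's/(abs(w)<.045)/(abs(w)<.029)/; s/&(C\[:,1\]-C\[:,0\]>8)//' lid.py; python3 lid.py 0.118; python3 -c "
from h import *
c=manip.camera('scene');cv2.imwrite('pics/s4.png',cv2.resize(c['image'][130:300,220:480,::-1],None,fx=3,fy=3))"
```

```text
scene 1059
  dz 0.01.. s -0.022..-0.007 med -0.014  w -0.028..0.028 221
  dz -0.01.. s -0.034..-0.018 med -0.026  w -0.028..0.027 208
  dz -0.03.. s -0.045..-0.029 med -0.037  w -0.027..0.028 210
  dz -0.05.. s -0.055..-0.041 med -0.048  w -0.027..0.028 196
  dz -0.07.. s -0.066..-0.051 med -0.059  w -0.028..0.028 204
  dz -0.09.. s -0.065..-0.063 med -0.064  w -0.002..0.015 4
top 102
  dz -0.05.. s -0.056..-0.050 med -0.052  w -0.027..0.002 17
  dz -0.07.. s -0.065..-0.053 med -0.060  w -0.027..0.025 80
wrist 1758
  dz 0.01.. s -0.002..0.002 med -0.000  w -0.025..0.024 1267
  dz -0.01.. s -0.016..-0.015 med -0.015  w -0.024..0.024 112
  dz -0.07.. s -0.043..-0.042 med -0.042  w -0.024..0.024 86
t 13.4 at [0.461  0.2131 0.208 ] 100.9 open 0.0658 grip 3.5 F [-0.5  2.   2.2] rot [ 3.141 -0.     1.761]
```

View pics/s4.png

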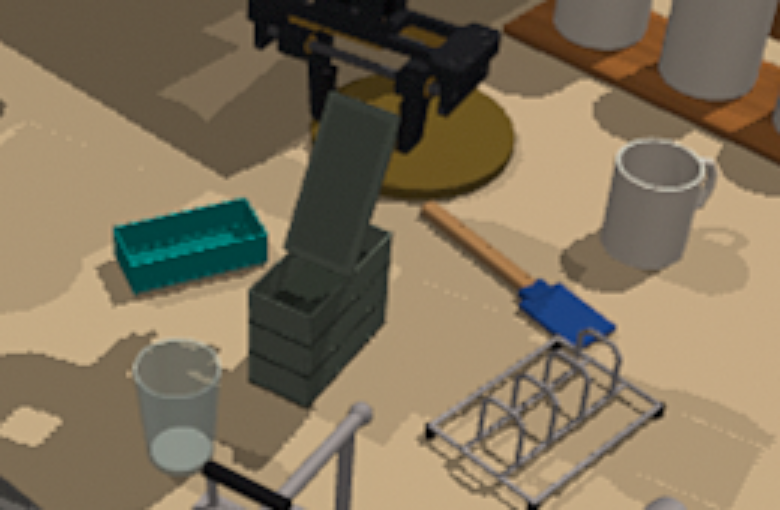

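Call:
carry_out --steps '[{"tx": 0, "ty": 0, "tz": -0.006, "yaw": 0, "hand": 0.06}, {"tx": 0, "ty": 0, "tz": -0.012, "yaw": 0, "hand": 0.06}, {"tx": 0, "ty": 0, "tz": -0.018, "yaw": 0, "hand": 0.06}, {"tx": 0, "ty": 0, "tz": -0.024, "yaw": 0, "hand": 0.06}, {"tx": 0, "ty": 0, "tz": -0.03, "yaw": 0, "hand": 0.06}]'

```text
time: 13.95
ee_pos: [0.4608, 0.2128, 0.2385]
tool_rot: [3.142, 0.0, 1.761]
force: [0.2, -0.4, 0.0]
opening: 0.0657
grip_force: 3.5
```

Call:
carry_out --steps '[{"tx": 0, "ty": 0, "tz": -0.008, "yaw": 0, "hand": 0.06}, {"tx": 0, "ty": 0, "tz": -0.016, "yaw": 0, "hand": 0.06}, {"tx": 0, "ty": 0, "tz": -0.024, "yaw": 0, "hand": 0.06}, {"tx": 0, "ty": 0, "tz": -0.03, "yaw": 0, "hand": 0.06}, {"tx": 0, "ty": 0, "tz": -0.03, "yaw": 0, "hand": 0.06}]'

```text
time: 14.45
ee_pos: [0.4611, 0.2129, 0.2689]
tool_rot: [3.14, -0.0, 1.761]
force: [0.3, 0.7, -1.5]
opening: 0.0656
grip_force: 3.5
```

```bash
python3 lid.py 0.118; python3 -c "
from fit import *
for n in ('scene','top','wrist'):
    P=cloud(manip.camera(n))[0]
    rect(P[box(P,(.4,.56),(.05,.25),(.095,.115))],'tiertop')
    q=P[box(P,(.58,.74),(.12,.32),(.045,.075))];pca(q,'hoops');rect(P[box(P,(.58,.74),(.135,.31),(.01,.02))],'frame')"
```

```text
scene 1183
  dz 0.01.. s -0.020..-0.008 med -0.014  w -0.028..0.028 209
  dz -0.01.. s -0.027..-0.015 med -0.021  w -0.028..0.028 197
  dz -0.03.. s -0.033..-0.022 med -0.027  w -0.028..0.028 197
  dz -0.05.. s -0.039..-0.029 med -0.034  w -0.027..0.027 190
  dz -0.07.. s -0.046..-0.035 med -0.041  w -0.028..0.028 190
  dz -0.09.. s -0.051..-0.042 med -0.047  w -0.028..0.028 171
  dz -0.11.. s -0.051..-0.047 med -0.049  w -0.025..0.020 10
top 12
wrist 6142
  dz 0.01.. s -0.005..0.000 med -0.002  w -0.026..0.027 2765
  dz -0.01.. s -0.012..-0.005 med -0.008  w -0.025..0.028 1090
  dz -0.03.. s -0.019..-0.012 med -0.015  w -0.025..0.028 758
  dz -0.05.. s -0.025..-0.019 med -0.022  w -0.026..0.028 566
  dz -0.07.. s -0.032..-0.025 med -0.028  w -0.025..0.028 382
  dz -0.09.. s -0.038..-0.032 med -0.035  w -0.025..0.028 327
t 14.6 at [0.4607 0.2128 0.2676] 100.9 open 0.0658 grip 3.5 F [ 0.3 -0.  -1. ] rot [-3.141  0.     1.761]
tiertop 325 c [474.6 152.7] size [ 62.9 133.3] ang 11.48 zmed 0.1004
hoops 187 ctr [0.6687 0.2204] ang 86.61841683568088 len 0.12719537741236706 zmax 0.0661941939073129 width 0.045833381827772954
frame 523 c [665.7 221.6] size [168.1 119.1] ang 86.66 zmed 0.0127
tiertop 89 c [477.  129.1] size [61.2 79.4] ang 10.45 zmed 0.1041
hoops 124 ctr [0.6624 0.2206] ang 85.40492714410675 len 0.1218936176240108 zmax 0.07358754033340739 width 0.04799227754526611
frame 378 c [666.5 219.2] size [173.8 145.5] ang 81.41 zmed 0.014
tiertop 1000 c [466.9 182. ] size [60.1 72. ] ang 10.78 zmed 0.1033
hoops 1116 ctr [0.66   0.2221] ang 87.63513119560866 len 0.1251007392906527 zmax 0.06575246070724694 width 0.04660685535138881
frame 4014 c [665.4 221.6] size [169.7 120.5] ang 86.48 zmed 0.0129
```

```bash
python3 -c "
from plan import go
go((.667,.2595,.25,86.6))"
```

```text
t 14.75 at [0.4608 0.2128 0.2676] 100.9 open 0.0658 grip 3.5 F [-0.3  0.  -1. ] rot [-3.141  0.     1.761]
-> (0.667, 0.2595, 0.25, 86.6) tx 0.0068 ty 0.2113 tz 0.0176 yaw 14.30 | dist 0.212
```

Call:
carry_out --steps '[{"tx": 0, "ty": 0.01, "tz": 0, "yaw": 1, "hand": 0.06}, {"tx": 0.001, "ty": 0.03, "tz": 0.001, "yaw": 2.5, "hand": 0.06}, {"tx": 0.002, "ty": 0.055, "tz": 0.003, "yaw": 4.2, "hand": 0.06}, {"tx": 0.003, "ty": 0.08, "tz": 0.005, "yaw": 6, "hand": 0.06}, {"tx": 0.003, "ty": 0.105, "tz": 0.008, "yaw": 7.5, "hand": 0.06}]'

```text
time: 15.25
ee_pos: [0.5649, 0.236, 0.2596]
tool_rot: [3.141, -0.0, 1.628]
force: [0.8, 0.2, -0.0]
opening: 0.0657
grip_force: 3.5
```

Call:
carry_out --steps '[{"tx": -0.011, "ty": 0.025, "tz": 0.002, "yaw": 2, "hand": 0.06}, {"tx": -0.01, "ty": 0.05, "tz": 0.004, "yaw": 4, "hand": 0.06}, {"tx": -0.01, "ty": 0.075, "tz": 0.006, "yaw": 5.5, "hand": 0.06}, {"tx": -0.01, "ty": 0.095, "tz": 0.008, "yaw": 6.5, "hand": 0.06}, {"tx": -0.01, "ty": 0.105, "tz": 0.01, "yaw": 6.8, "hand": 0.06}]'

```text
time: 15.75
ee_pos: [0.6704, 0.2317, 0.2485]
tool_rot: [-3.141, 0.0, 1.509]
force: [0.1, -0.8, -2.0]
opening: 0.0661
grip_force: 3.5
```

```bash
python3 lid.py 0.1; python3 -c "
from fit import *
o=manip.get_obs();p=np.array(o['ee_pos']);a=np.radians(86.6)
r=np.array([np.cos(a),np.sin(a)]);e=np.array([r[1],-r[0]])
for n in ('scene','top','wrist'):
    c=manip.camera(n);P=cloud(c)[0]
    q=P[box(P,(.58,.74),(.12,.32),(.03,.07))]
    s=(q[:,:2]-p[:2])@r;w=(q[:,:2]-p[:2])@e
    h,b=np.histogram(s,bins=np.arange(-.12,.05,.004));print(n,[(round(x,3),k) for x,k in zip(b+.002,h) if k], 'w',w.min(),w.max())
    if n=='wrist': save(c,'w3')
"
```

```text
scene 1270
  dz 0.01.. s -0.018..-0.009 med -0.014  w -0.027..0.027 219
  dz -0.01.. s -0.023..-0.015 med -0.019  w -0.028..0.028 210
  dz -0.03.. s -0.028..-0.019 med -0.024  w -0.027..0.028 197
  dz -0.05.. s -0.033..-0.024 med -0.029  w -0.028..0.028 207
  dz -0.07.. s -0.038..-0.030 med -0.034  w -0.028..0.028 187
  dz -0.09.. s -0.044..-0.034 med -0.039  w -0.027..0.028 195
  dz -0.11.. s -0.043..-0.038 med -0.041  w -0.028..0.027 29
top 60
  dz -0.01.. s -0.025..-0.020 med -0.022  w -0.007..0.026 32
  dz -0.03.. s -0.029..-0.023 med -0.027  w -0.001..0.026 27
wrist 7826
  dz 0.01.. s -0.005..-0.000 med -0.002  w -0.027..0.027 3246
  dz -0.01.. s -0.011..-0.005 med -0.007  w -0.026..0.028 1455
  dz -0.03.. s -0.017..-0.010 med -0.012  w -0.026..0.028 1033
  dz -0.05.. s -0.021..-0.015 med -0.018  w -0.026..0.028 760
  dz -0.07.. s -0.027..-0.020 med -0.023  w -0.026..0.028 582
  dz -0.09.. s -0.032..-0.026 med -0.028  w -0.026..0.028 431
  dz -0.11.. s -0.035..-0.031 med -0.034  w -0.015..0.029 6
t 15.9 at [0.6692 0.2318 0.2487] 86.56 open 0.0664 grip 3.5 F [-0.1  0.1 -0.7] rot 
[... 248 characters left out ...]
oat64(0.006), np.int64(28)), (np.float64(0.01), np.int64(33)), (np.float64(0.014), np.int64(2)), (np.float64(0.046), np.int64(19))] w -0.025688179362582598 0.021621674335391253
top [(np.float64(-0.074), np.int64(4)), (np.float64(-0.07), np.int64(25)), (np.float64(-0.066), np.int64(1))] w -0.02771772279444957 0.015384614308166525
wrist [(np.float64(-0.07), np.int64(82)), (np.float64(-0.066), np.int64(10)), (np.float64(-0.034), np.int64(36)), (np.float64(-0.03), np.int64(320)), (np.float64(-0.026), np.int64(15)), (np.float64(0.006), np.int64(39)), (np.float64(0.01), np.int64(308)), (np.float64(0.014), np.int64(8)), (np.float64(0.046), np.int64(48))] w -0.026171528623178782 0.019020835683734527
```

View pics/w3.png

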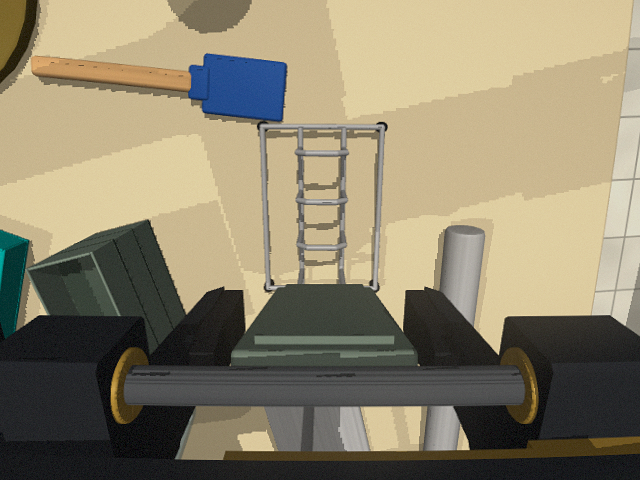

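Call:
carry_out --steps '[{"tx": 0.004, "ty": -0.001, "tz": 0, "yaw": 0, "hand": 0.06}, {"tx": 0.009, "ty": -0.002, "tz": 0.004, "yaw": 0, "hand": 0.06}, {"tx": 0.014, "ty": -0.003, "tz": 0.01, "yaw": 0, "hand": 0.06}, {"tx": 0.018, "ty": -0.003, "tz": 0.018, "yaw": 0, "hand": 0.06}, {"tx": 0.02, "ty": -0.003, "tz": 0.028, "yaw": 0, "hand": 0.06}]'

```text
time: 16.55
ee_pos: [0.6668, 0.2527, 0.2211]
tool_rot: [-3.142, -0.0, 1.512]
force: [-0.3, 0.4, 0.1]
opening: 0.0654
grip_force: 3.5
```

Call:
carry_out --steps '[{"tx": 0, "ty": 0, "tz": 0.006, "yaw": 0, "hand": 0.06}, {"tx": 0, "ty": 0, "tz": 0.01, "yaw": 0, "hand": 0.06}, {"tx": 0, "ty": 0, "tz": 0.012, "yaw": 0, "hand": 0.06}, {"tx": 0, "ty": 0, "tz": 0.012, "yaw": 0, "hand": 0.06}, {"tx": 0, "ty": 0, "tz": 0.012, "yaw": 0, "hand": 0.06}]'

```text
time: 17.05
ee_pos: [0.6672, 0.2519, 0.2103]
tool_rot: [3.141, -0.0, 1.511]
force: [0.8, -0.3, 0.7]
opening: 0.0656
grip_force: 3.5
```

```bash
python3 lid.py 0.085; python3 -c "
from fit import *
o=manip.get_obs();p=np.array(o['ee_pos']);a=np.radians(86.6)
r=np.array([np.cos(a),np.sin(a)]);e=np.array([r[1],-r[0]])
for n in ('scene','wrist'):
    c=manip.camera(n);P=cloud(c)[0]
    q=P[box(P,(.58,.74),(.12,.32),(.035,.068))]
    s=(q[:,:2]-p[:2])@r
    h,b=np.histogram(s,bins=np.arange(-.12,.05,.004));print(n,[(round(float(x),3),int(k)) for x,k in zip(b+.002,h) if k])
"
```

```text
scene 1183
  dz 0.01.. s -0.018..-0.009 med -0.014  w -0.028..0.028 200
  dz -0.01.. s -0.024..-0.014 med -0.019  w -0.028..0.028 196
  dz -0.03.. s -0.028..-0.020 med -0.024  w -0.028..0.027 189
  dz -0.05.. s -0.034..-0.025 med -0.029  w -0.028..0.028 185
  dz -0.07.. s -0.038..-0.030 med -0.034  w -0.027..0.027 182
  dz -0.09.. s -0.043..-0.035 med -0.039  w -0.027..0.028 171
  dz -0.11.. s -0.043..-0.039 med -0.041  w -0.027..0.027 32
top 44
  dz -0.01.. s -0.024..-0.019 med -0.022  w -0.003..0.027 30
  dz -0.03.. s -0.027..-0.024 med -0.025  w 0.003..0.021 12
wrist 7731
  dz 0.01.. s -0.005..-0.000 med -0.002  w -0.027..0.027 3219
  dz -0.01.. s -0.011..-0.005 med -0.007  w -0.028..0.028 1441
  dz -0.03.. s -0.016..-0.010 med -0.012  w -0.028..0.028 1016
  dz -0.05.. s -0.021..-0.015 med -0.018  w -0.028..0.028 748
  dz -0.07.. s -0.026..-0.020 med -0.023  w -0.027..0.028 584
  dz -0.09.. s -0.032..-0.026 med -0.028  w -0.028..0.028 438
  dz -0.11.. s -0.035..-0.034 med -0.035  w -0.029..0.028 5
t 17.2 at [0.6671 0.252  0.2103] 86.59 open 0.0658 grip 3.5 F [-0.1  0.3 -0.5] rot [ 3.141 -0.     1.511]
scene [(-0.094, 23), (-0.09, 37), (-0.086, 1), (-0.054, 28), (-0.05, 33), (-0.046, 1), (-0.018, 1), (-0.014, 28), (-0.01, 19), (-0.006, 1), (0.026, 14), (0.03, 16), (0.034, 2)]
wrist [(-0.05, 135), (-0.046, 13), (-0.014, 44), (-0.01, 400), (-0.006, 14), (0.026, 53), (0.03, 387), (0.034, 8)]
```

Call:
carry_out --steps '[{"tx": 0, "ty": 0, "tz": 0.01, "yaw": 0, "hand": 0.06}, {"tx": 0, "ty": 0, "tz": 0.028, "yaw": 0, "hand": 0.06}, {"tx": 0, "ty": 0, "tz": 0.046, "yaw": 0, "hand": 0.06}, {"tx": 0, "ty": 0, "tz": 0.062, "yaw": 0, "hand": 0.06}, {"tx": 0, "ty": 0, "tz": 0.073, "yaw": 0, "hand": 0.06}]'

```text
time: 17.8
ee_pos: [0.6665, 0.2519, 0.1349]
tool_rot: [-3.14, 0.001, 1.511]
force: [-0.5, -0.6, -0.8]
opening: 0.0656
grip_force: 3.5
```

Call:
carry_out --steps '[{"tx": 0, "ty": 0, "tz": 0.001, "yaw": 0, "hand": 0.06}, {"tx": 0, "ty": 0, "tz": 0.002, "yaw": 0, "hand": 0.06}, {"tx": 0, "ty": 0, "tz": 0.003, "yaw": 0, "hand": 0.06}, {"tx": 0, "ty": 0, "tz": 0.004, "yaw": 0, "hand": 0.06}, {"tx": 0, "ty": 0, "tz": 0.005, "yaw": 0, "hand": 0.06}]'

```text
time: 18.3
ee_pos: [0.6671, 0.2521, 0.1324]
tool_rot: [3.141, -0.0, 1.511]
force: [1.4, -0.1, 0.1]
opening: 0.0662
grip_force: 3.5
```

```bash
python3 lid.py 0.02
```

```text
scene 1165
  dz 0.01.. s -0.018..-0.008 med -0.014  w -0.028..0.028 187
  dz -0.01.. s -0.023..-0.014 med -0.019  w -0.028..0.028 170
  dz -0.03.. s -0.028..-0.019 med -0.024  w -0.028..0.028 173
  dz -0.05.. s -0.092..-0.024 med -0.029  w -0.027..0.027 184
  dz -0.07.. s -0.093..0.029 med -0.035  w -0.027..0.028 243
  dz -0.09.. s -0.094..0.028 med -0.040  w -0.023..0.028 177
  dz -0.11.. s -0.094..0.005 med -0.042  w -0.022..0.025 19
top 73
  dz -0.01.. s -0.025..-0.020 med -0.022  w 0.007..0.028 20
  dz -0.05.. s -0.093..-0.053 med -0.090  w -0.014..0.016 19
  dz -0.07.. s -0.092..-0.054 med -0.089  w -0.023..0.021 23
  dz -0.09.. s -0.091..-0.054 med -0.088  w -0.023..0.018 5
wrist 9637
  dz 0.01.. s -0.005..-0.000 med -0.002  w -0.027..0.027 3252
  dz -0.01.. s -0.011..-0.005 med -0.007  w -0.028..0.028 1454
  dz -0.03.. s -0.016..-0.010 med -0.012  w -0.028..0.028 1020
  dz -0.05.. s -0.020..0.031 med -0.015  w -0.025..0.027 1370
  dz -0.07.. s -0.025..0.032 med -0.009  w -0.024..0.024 1509
  dz -0.09.. s -0.031..0.032 med -0.026  w -0.026..0.027 734
  dz -0.11.. s -0.034..0.032 med -0.008  w -0.022..0.028 29
t 18.45 at [0.667  0.2521 0.132 ] 86.6 open 0.0657 grip 3.5 F [-0.5 -0.1  0.3] rot [ 3.142 -0.     1.511]
```

Call:
carry_out --steps '[{"tx": 0, "ty": 0, "tz": 0.0005, "yaw": 0, "hand": 0.06}, {"tx": 0, "ty": 0, "tz": 0.001, "yaw": 0, "hand": 0.06}, {"tx": 0, "ty": 0, "tz": 0.0015, "yaw": 0, "hand": 0.06}, {"tx": 0, "ty": 0, "tz": 0.002, "yaw": 0, "hand": 0.06}, {"tx": 0, "ty": 0, "tz": 0.002, "yaw": 0, "hand": 0.06}]'

```text
time: 18.95
ee_pos: [0.6669, 0.2521, 0.1298]
tool_rot: [-3.141, 0.0, 1.511]
force: [1.3, 1.0, -0.8]
opening: 0.0656
grip_force: 3.5
```

Call:
carry_out --steps '[{"tx": 0.002, "ty": 0, "tz": 0, "yaw": 0, "hand": 0.06}, {"tx": 0.004, "ty": 0, "tz": 0.001, "yaw": 0, "hand": 0.06}, {"tx": 0.006, "ty": 0, "tz": 0.001, "yaw": 0, "hand": 0.06}, {"tx": 0.007, "ty": 0, "tz": 0.001, "yaw": 0, "hand": 0.06}, {"tx": 0.007, "ty": 0, "tz": 0.001, "yaw": 0, "hand": 0.06}]'

```text
time: 19.45
ee_pos: [0.6674, 0.2592, 0.1289]
tool_rot: [3.142, 0.0, 1.512]
force: [-0.4, -0.3, -0.0]
opening: 0.066
grip_force: 3.5
```

```bash
python3 lid.py 0.07
```

```text
scene 617
  dz 0.01.. s -0.018..-0.009 med -0.014  w -0.028..0.028 183
  dz -0.01.. s -0.023..-0.014 med -0.019  w -0.026..0.027 164
  dz -0.03.. s -0.030..-0.020 med -0.025  w -0.028..0.027 177
  dz -0.05.. s -0.033..-0.025 med -0.029  w -0.027..0.028 72
top 25
wrist 6050
  dz 0.01.. s -0.006..-0.000 med -0.002  w -0.027..0.027 3104
  dz -0.01.. s -0.012..-0.005 med -0.008  w -0.028..0.028 1358
  dz -0.03.. s -0.017..-0.011 med -0.013  w -0.028..0.028 958
  dz -0.05.. s -0.021..-0.016 med -0.017  w -0.028..0.028 347
t 19.6 at [0.6674 0.259  0.129 ] 86.6 open 0.066 grip 3.5 F [-0.4  0.  -0.8] rot [-3.142  0.     1.511]
```

Call:
carry_out --steps '[{"tx": 0, "ty": 0, "tz": 0.0005, "yaw": 0, "hand": 0.06}, {"tx": 0, "ty": 0, "tz": 0.001, "yaw": 0, "hand": 0.06}, {"tx": 0, "ty": 0, "tz": 0.0015, "yaw": 0, "hand": 0.06}, {"tx": 0, "ty": 0, "tz": 0.002, "yaw": 0, "hand": 0.06}, {"tx": 0, "ty": 0, "tz": 0.002, "yaw": 0, "hand": 0.06}]'

```text
time: 20.1
ee_pos: [0.6676, 0.2592, 0.1274]
tool_rot: [3.141, -0.0, 1.512]
force: [-0.2, 1.8, 5.0]
opening: 0.0659
grip_force: 3.5
```

Call:
carry_out --steps '[{"tx": 0, "ty": 0, "tz": 0.0005, "yaw": 0, "hand": 0.06}, {"tx": 0, "ty": 0, "tz": 0.001, "yaw": 0, "hand": 0.06}, {"tx": 0, "ty": 0, "tz": 0.0015, "yaw": 0, "hand": 0.06}, {"tx": 0, "ty": 0, "tz": 0.0015, "yaw": 0, "hand": 0.06}, {"tx": 0, "ty": 0, "tz": 0.0015, "yaw": 0, "hand": 0.06}]'

```text
time: 20.6
ee_pos: [0.6674, 0.259, 0.1254]
tool_rot: [-3.142, 0.0, 1.511]
force: [0.5, 1.8, 4.0]
opening: 0.0658
grip_force: 3.5
```

```bash
python3 lid.py 0.07; python3 -c "
from fit import *
o=manip.get_obs();p=np.array(o['ee_pos']);a=np.radians(86.6)
r=np.array([np.cos(a),np.sin(a)]);e=np.array([r[1],-r[0]])
for n in ('scene','wrist'):
    P=cloud(manip.camera(n))[0];d=P[:,:2]-p[:2]
    for zl in (.015,.025,.035,.045):
        k=(abs(d@e)<.034)&(abs(d@r+.04)<.05)&(abs(P[:,2]-zl-.005)<.005)
        s=(d@r)[k];h,b=np.histogram(s,bins=np.arange(-.09,.012,.004));print(n,zl,[(round(float(x),3),int(q)) for x,q in zip(b+.002,h) if q])
"
```

```text
scene 594
  dz 0.01.. s -0.019..-0.009 med -0.013  w -0.027..0.028 188
  dz -0.01.. s -0.024..-0.015 med -0.019  w -0.027..0.029 176
  dz -0.03.. s -0.030..-0.020 med -0.025  w -0.028..0.028 167
  dz -0.05.. s -0.031..-0.026 med -0.028  w -0.027..0.028 46
top 22
wrist 5717
  dz 0.01.. s -0.005..0.001 med -0.002  w -0.028..0.028 2153
  dz -0.01.. s -0.012..-0.005 med -0.008  w -0.028..0.028 1304
  dz -0.03.. s -0.018..-0.011 med -0.013  w -0.028..0.028 913
  dz -0.05.. s -0.020..-0.016 med -0.017  w -0.026..0.028 203
t 20.75 at [0.6674 0.259  0.1254] 86.6 open 0.0654 grip 3.5 F [0.1 0.4 4.6] rot [-3.142  0.     1.511]
scene 0.015 [(-0.076, 1), (-0.064, 1), (-0.06, 7), (-0.056, 4), (-0.052, 1), (-0.048, 1), (-0.044, 38), (-0.04, 26), (-0.036, 2), (-0.012, 1), (0.0, 1), (0.004, 1), (0.008, 1)]
scene 0.025 [(-0.064, 1), (-0.06, 6), (-0.056, 3), (-0.044, 19), (-0.04, 47), (-0.036, 7), (-0.032, 1)]
scene 0.035 [(-0.064, 1), (-0.06, 8), (-0.056, 2), (-0.044, 2), (-0.04, 16), (-0.036, 39), (-0.032, 4), (-0.028, 1)]
scene 0.045 [(-0.06, 7), (-0.056, 5), (-0.04, 7), (-0.036, 55), (-0.032, 31), (-0.028, 3)]
wrist 0.015 [(-0.036, 27), (-0.032, 50), (-0.016, 86)]
wrist 0.025 [(-0.032, 60), (-0.028, 24), (-0.016, 97)]
wrist 0.035 [(-0.032, 13), (-0.028, 45), (-0.024, 15), (-0.02, 1), (-0.016, 101)]
wrist 0.045 [(-0.028, 31), (-0.024, 95), (-0.02, 5), (-0.016, 126)]
```

Call:
carry_out --steps '[{"tx": 0, "ty": 0, "tz": -0.001, "yaw": 0, "hand": 0.06}, {"tx": 0, "ty": 0, "tz": -0.001, "yaw": 0, "hand": 0.068}, {"tx": 0, "ty": 0, "tz": -0.001, "yaw": 0, "hand": 0.072}, {"tx": 0, "ty": 0, "tz": -0.001, "yaw": 0, "hand": 0.08}, {"tx": 0, "ty": 0, "tz": -0.001, "yaw": 0, "hand": 0.088}]'

```text
time: 21.35
ee_pos: [0.6673, 0.259, 0.1262]
tool_rot: [-3.141, 0.0, 1.511]
force: [-0.3, -0.3, 0.5]
opening: 0.0859
grip_force: 0.0
```

Call:
carry_out --steps '[{"tx": 0, "ty": 0, "tz": -0.001, "yaw": 0, "hand": 0.088}, {"tx": 0, "ty": 0, "tz": -0.01, "yaw": 0, "hand": 0.088}, {"tx": 0, "ty": 0, "tz": -0.03, "yaw": 0, "hand": 0.088}, {"tx": 0, "ty": 0, "tz": -0.06, "yaw": 0, "hand": 0.088}, {"tx": 0, "ty": 0, "tz": -0.09, "yaw": 0, "hand": 0.088}]'

```text
time: 21.85
ee_pos: [0.6673, 0.259, 0.2182]
tool_rot: [3.141, -0.0, 1.511]
force: [0.8, 1.0, -0.4]
opening: 0.0883
grip_force: 0.0
```

Run:
```python
from fit import *
from plan import go
c=manip.camera('scene');cv2.imwrite('pics/s5.png',cv2.resize(c['image'][130:330,220:480,::-1],None,fx=3,fy=3))
P=cloud(c)[0];q=P[box(P,(.6,.74),(.15,.32),(.08,.2))];print('lid zmax',q[:,2].max(),q.mean(0))
for n in ('scene','wrist','top'):
    P=cloud(manip.camera(n))[0];rect(P[box(P,(.4,.56),(.05,.25),(.095,.115))],'tiertop')
go((.56,.18,.22,95),(.4725,.1535,.2,100.9),(.4725,.1535,.087,100.9))
```

```text
lid zmax 0.14602587418767426 [0.6692 0.2446 0.114 ]
tiertop 322 c [475.1 153.6] size [ 62.9 136.8] ang 12.21 zmed 0.1006
tiertop 758 c [495.  168.2] size [ 54.8 142.1] ang 34.42 zmed 0.1002
tiertop 106 c [475.9 134.2] size [60.5 90. ] ang 11.13 zmed 0.1045
t 22.05 at [0.6675 0.259  0.2172] 86.6 open 0.0878 grip 0.0 F [ 0.1  0.2 -0.7] rot [ 3.14  -0.     1.511]
-> (0.56, 0.18, 0.22, 95) tx -0.0853 ty -0.1026 tz -0.0028 yaw -8.40 | dist 0.133
-> (0.4725, 0.1535, 0.2, 100.9) tx -0.0188 ty -0.0895 tz 0.0200 yaw -5.90 | dist 0.094
-> (0.4725, 0.1535, 0.087, 100.9) tx 0.0000 ty 0.0000 tz 0.1130 yaw 0.00 | dist 0.113
```

View pics/s5.png

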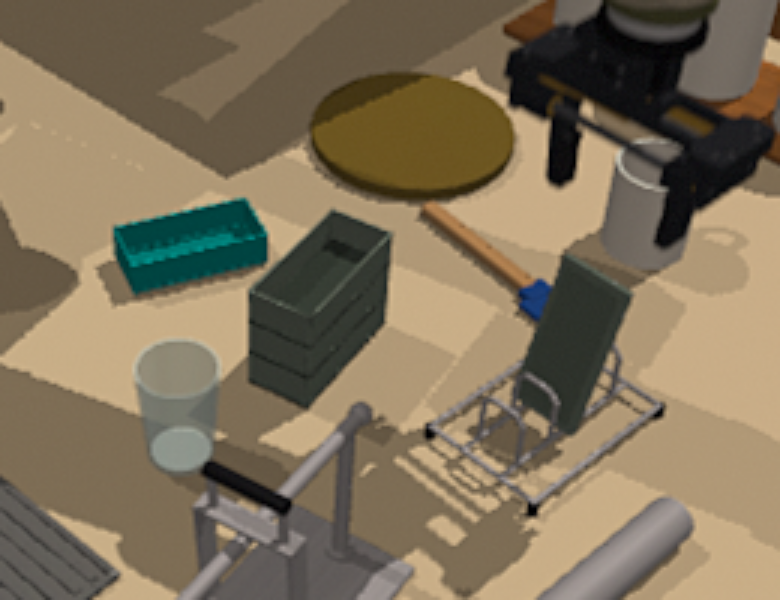

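```bash
python3 -c "
from plan import go
go((.4725,.153,.2,100.9))"
```

```text
t 22.05 at [0.6675 0.259  0.2172] 86.6 open 0.0878 grip 0.0 F [ 0.1  0.2 -0.7] rot [ 3.14  -0.     1.511]
-> (0.4725, 0.153, 0.2, 100.9) tx -0.1174 ty -0.1883 tz 0.0172 yaw -14.30 | dist 0.223
```

Call:
carry_out --steps '[{"tx": -0.023, "ty": -0.037, "tz": 0, "yaw": -3, "hand": 0.088}, {"tx": -0.047, "ty": -0.075, "tz": 0, "yaw": -6, "hand": 0.088}, {"tx": -0.07, "ty": -0.113, "tz": 0.005, "yaw": -9, "hand": 0.088}, {"tx": -0.094, "ty": -0.151, "tz": 0.01, "yaw": -12, "hand": 0.088}, {"tx": -0.117, "ty": -0.188, "tz": 0.017, "yaw": -14.3, "hand": 0.088}]'

```text
time: 22.55
ee_pos: [0.4704, 0.1526, 0.1983]
tool_rot: [-3.14, -0.0, 1.763]
force: [0.5, -0.9, 0.2]
opening: 0.0878
grip_force: 0.0
```

```bash
cat > tr.py <<'E'
import sys
from fit import *
from plan import go
lo,hi,z=map(float,sys.argv[1:])
for n in ('wrist','top'):
    P=cloud(manip.camera(n))[0];c,s,a=rect(P[box(P,(.4,.56),(.05,.25),(lo,hi))],'tiertop '+n)
go((.4735,.1535,z,101))
E
python3 tr.py .1 .112 .087
```

```text
tiertop wrist 2710 c [472.6 153.2] size [ 60.2 130.3] ang 10.88 zmed 0.1035
tiertop top 29 c [450.9 148.5] size [ 16.7 127.1] ang 11.0 zmed 0.1039
t 22.65 at [0.4672 0.152  0.1968] 100.91 open 0.0879 grip 0.0 F [ 0.3  0.1 -0.2] rot [-3.133 -0.001  1.761]
-> (0.4735, 0.1535, 0.087, 101) tx 0.0003 ty 0.0065 tz 0.1098 yaw -0.09 | dist 0.110
```

Call:
carry_out --steps '[{"tx": 0, "ty": 0, "tz": 0.01, "yaw": 0, "hand": 0.088}, {"tx": 0, "ty": 0, "tz": 0.04, "yaw": 0, "hand": 0.088}, {"tx": 0, "ty": 0, "tz": 0.06, "yaw": 0, "hand": 0.088}, {"tx": 0, "ty": 0, "tz": 0.06, "yaw": 0, "hand": 0.088}, {"tx": 0, "ty": 0, "tz": 0.06, "yaw": 0, "hand": 0.088}]'

```text
time: 23.15
ee_pos: [0.4736, 0.1537, 0.1394]
tool_rot: [-3.142, -0.0, 1.761]
force: [-0.1, -0.1, 0.6]
opening: 0.0882
grip_force: 0.0
```

```bash
python3 -c "
from plan import go
go((.4726,.1532,.088,100.9))"
```

```text
t 23.15 at [0.4736 0.1537 0.1394] 100.91 open 0.0882 grip 0.0 F [-0.1 -0.1  0.6] rot [-3.142 -0.     1.761]
-> (0.4726, 0.1532, 0.088, 100.9) tx -0.0003 ty -0.0010 tz 0.0514 yaw 0.01 | dist 0.051
```

Call:
carry_out --steps '[{"tx": 0, "ty": -0.001, "tz": 0.02, "yaw": 0, "hand": 0.088}, {"tx": 0, "ty": -0.001, "tz": 0.04, "yaw": 0, "hand": 0.088}, {"tx": 0, "ty": -0.001, "tz": 0.05, "yaw": 0, "hand": 0.088}, {"tx": 0, "ty": -0.001, "tz": 0.051, "yaw": 0, "hand": 0.088}, {"tx": 0, "ty": -0.001, "tz": 0.051, "yaw": 0, "hand": 0.08}]'

```text
time: 23.65
ee_pos: [0.4724, 0.1533, 0.0892]
tool_rot: [3.14, 0.0, 1.761]
force: [0.3, -0.2, -0.2]
opening: 0.0819
grip_force: 0.0
```

Call:
carry_out --steps '[{"tx": 0, "ty": 0, "tz": 0, "yaw": 0, "hand": 0.072}, {"tx": 0, "ty": 0, "tz": 0, "yaw": 0, "hand": 0.066}, {"tx": 0, "ty": 0, "tz": 0, "yaw": 0, "hand": 0.062}, {"tx": 0, "ty": 0, "tz": 0, "yaw": 0, "hand": 0.05}, {"tx": 0, "ty": 0, "tz": 0, "yaw": 0, "hand": 0.05}]' --squeeze 12

```text
time: 24.15
ee_pos: [0.472, 0.1532, 0.0888]
tool_rot: [3.141, 0.0, 1.761]
force: [-0.9, 0.8, 4.0]
opening: 0.0601
grip_force: 12.0
```

Call:
carry_out --steps '[{"tx": 0, "ty": 0, "tz": 0, "yaw": 0, "hand": 0.05}, {"tx": 0, "ty": 0, "tz": 0, "yaw": 0, "hand": 0.05}, {"tx": 0, "ty": 0, "tz": 0, "yaw": 0, "hand": 0.05}, {"tx": 0, "ty": 0, "tz": -0.002, "yaw": 0, "hand": 0.05}, {"tx": 0, "ty": 0, "tz": -0.006, "yaw": 0, "hand": 0.05}]'

```text
time: 24.65
ee_pos: [0.4714, 0.1532, 0.0941]
tool_rot: [-3.14, -0.0, 1.761]
force: [0.2, -0.3, -0.5]
opening: 0.0599
grip_force: 12.0
```

Call:
carry_out --steps '[{"tx": 0, "ty": 0, "tz": -0.01, "yaw": 0, "hand": 0.05}, {"tx": 0, "ty": 0, "tz": -0.03, "yaw": 0, "hand": 0.05}, {"tx": 0, "ty": 0, "tz": -0.055, "yaw": 0, "hand": 0.05}, {"tx": 0, "ty": 0, "tz": -0.08, "yaw": 0, "hand": 0.05}, {"tx": 0, "ty": 0, "tz": -0.1, "yaw": 0, "hand": 0.05}]'

```text
time: 25.15
ee_pos: [0.4719, 0.1532, 0.1965]
tool_rot: [3.14, 0.0, 1.761]
force: [-0.5, 0.6, -0.1]
opening: 0.0596
grip_force: 12.0
```

```bash
python3 -c "
from fit import *
from plan import go
for n in ('scene','wrist'):
    c=manip.camera(n);P,C,u,v=cloud(c);
    rect(P[box(P,(.36,.57),(-.49,-.1),(.002,.012))&(C.astype(int).max(1)<115)],'mat '+n)
    rect(P[box(P,(.4,.56),(.05,.25),(.062,.078))],'mid '+n)
    q=P[box(P,(.4,.56),(.05,.25),(.14,.212))];print(np.percentile(q[:,2],[1,50,99]))
    rect(q,'held')
go((.455,-.04,.19,95),(.457,-.23,.18,90.5),(.457,-.23,.027,90.5))"
```

```text
mat scene 8436 c [ 457.1 -300.6] size [163.8 342.6] ang 1.19 zmed 0.0042
mid scene 287 c [474.4 152.4] size [ 62.9 133.9] ang 10.79 zmed 0.0672
[0.1776 0.1905 0.2116]
held 1148 c [474.4 148.7] size [133.1  89.6] ang 87.57 zmed 0.1905
mat wrist 138 c [ 390.7 -135.5] size [23.4 13.3] ang 8.08 zmed 0.0041
mid wrist 434 c [461.4 213.6] size [59.1  7.5] ang 11.2 zmed 0.0696
[0.182  0.1837 0.2113]
held 43154 c [472.6 153.7] size [ 90.4 129.6] ang 10.94 zmed 0.1837
t 25.25 at [0.4728 0.1533 0.1972] 100.91 open 0.0594 grip 12.0 F [ 0.8 -0.3 -1.5] rot [3.136 0.001 1.761]
-> (0.455, -0.04, 0.19, 95) tx -0.1865 ty -0.0541 tz 0.0072 yaw 5.91 | dist 0.194
-> (0.457, -0.23, 0.18, 90.5) tx -0.1895 ty -0.0146 tz 0.0100 yaw 4.50 | dist 0.190
-> (0.457, -0.23, 0.027, 90.5) tx 0.0000 ty 0.0000 tz 0.1530 yaw 0.00 | dist 0.153
```

```bash
python3 -c "
from plan import go
go((.465,-.02,.19,96),(.458,-.2,.17,91),(.457,-.372,.12,90.6),(.457,-.372,.03,90.6))"
```

```text
t 25.25 at [0.4728 0.1533 0.1972] 100.91 open 0.0594 grip 12.0 F [ 0.8 -0.3 -1.5] rot [3.136e+00 1.000e-03 1.761e+00]
-> (0.465, -0.02, 0.19, 96) tx -0.1687 ty -0.0405 tz 0.0072 yaw 4.91 | dist 0.174
-> (0.458, -0.2, 0.17, 91) tx -0.1783 ty -0.0258 tz 0.0200 yaw 5.00 | dist 0.181
-> (0.457, -0.372, 0.12, 90.6) tx -0.1720 ty -0.0040 tz 0.0500 yaw 0.40 | dist 0.179
-> (0.457, -0.372, 0.03, 90.6) tx 0.0000 ty 0.0000 tz 0.0900 yaw 0.00 | dist 0.090
```

Call:
carry_out --steps '[{"tx": -0.02, "ty": -0.005, "tz": 0, "yaw": 0.6, "hand": 0.05}, {"tx": -0.055, "ty": -0.013, "tz": 0, "yaw": 1.6, "hand": 0.05}, {"tx": -0.093, "ty": -0.022, "tz": 0.002, "yaw": 2.7, "hand": 0.05}, {"tx": -0.131, "ty": -0.031, "tz": 0.005, "yaw": 3.8, "hand": 0.05}, {"tx": -0.169, "ty": -0.04, "tz": 0.007, "yaw": 4.9, "hand": 0.05}]'

```text
time: 25.75
ee_pos: [0.4637, -0.0216, 0.1865]
tool_rot: [-3.14, -0.001, 1.675]
force: [0.5, 0.0, -1.2]
opening: 0.0602
grip_force: 12.0
```

Call:
carry_out --steps '[{"tx": -0.036, "ty": -0.005, "tz": 0.004, "yaw": 1, "hand": 0.05}, {"tx": -0.072, "ty": -0.01, "tz": 0.008, "yaw": 2, "hand": 0.05}, {"tx": -0.108, "ty": -0.015, "tz": 0.012, "yaw": 3, "hand": 0.05}, {"tx": -0.143, "ty": -0.02, "tz": 0.016, "yaw": 4, "hand": 0.05}, {"tx": -0.178, "ty": -0.026, "tz": 0.02, "yaw": 5, "hand": 0.05}]'

```text
time: 26.25
ee_pos: [0.4566, -0.2013, 0.1663]
tool_rot: [-3.14, -0.001, 1.587]
force: [0.9, 0.2, -1.3]
opening: 0.0601
grip_force: 12.0
```

Call:
carry_out --steps '[{"tx": -0.038, "ty": -0.001, "tz": 0.01, "yaw": 0.2, "hand": 0.05}, {"tx": -0.076, "ty": -0.002, "tz": 0.02, "yaw": 0.4, "hand": 0.05}, {"tx": -0.114, "ty": -0.003, "tz": 0.03, "yaw": 0.4, "hand": 0.05}, {"tx": -0.15, "ty": -0.004, "tz": 0.04, "yaw": 0.4, "hand": 0.05}, {"tx": -0.172, "ty": -0.004, "tz": 0.05, "yaw": 0.4, "hand": 0.05}]'

```text
time: 26.75
ee_pos: [0.4554, -0.3741, 0.1157]
tool_rot: [-3.141, -0.001, 1.58]
force: [0.5, 0.9, -0.4]
opening: 0.0594
grip_force: 12.0
```

Call:
carry_out --steps '[{"tx": 0, "ty": 0, "tz": 0.02, "yaw": 0, "hand": 0.05}, {"tx": 0, "ty": 0, "tz": 0.045, "yaw": 0, "hand": 0.05}, {"tx": 0, "ty": 0, "tz": 0.065, "yaw": 0, "hand": 0.05}, {"tx": 0, "ty": 0, "tz": 0.08, "yaw": 0, "hand": 0.05}, {"tx": 0, "ty": 0, "tz": 0.085, "yaw": 0, "hand": 0.05}]'

```text
time: 27.25
ee_pos: [0.4556, -0.3713, 0.0304]
tool_rot: [-3.14, -0.003, 1.581]
force: [-0.4, -0.6, -1.0]
opening: 0.0599
grip_force: 12.0
```

```bash
python3 -c "
from plan import go
go((.457,-.372,.027,90.6))"
```

```text
t 27.25 at [ 0.4556 -0.3713  0.0304] 90.6 open 0.0599 grip 12.0 F [-0.4 -0.6 -1. ] rot [-3.140e+00 -3.000e-03  1.581e+00]
-> (0.457, -0.372, 0.027, 90.6) tx -0.0007 ty 0.0014 tz 0.0034 yaw -0.00 | dist 0.004
```

Call:
carry_out --steps '[{"tx": 0, "ty": 0, "tz": 0.001, "yaw": 0, "hand": 0.05}, {"tx": 0, "ty": 0, "tz": 0.0015, "yaw": 0, "hand": 0.05}, {"tx": 0, "ty": 0, "tz": 0.002, "yaw": 0, "hand": 0.05}, {"tx": 0, "ty": 0, "tz": 0.0025, "yaw": 0, "hand": 0.05}, {"tx": 0, "ty": 0, "tz": 0.003, "yaw": 0, "hand": 0.05}]'

```text
time: 27.75
ee_pos: [0.4563, -0.3722, 0.0298]
tool_rot: [3.141, 0.001, 1.581]
force: [0.4, 0.4, -0.9]
opening: 0.0601
grip_force: 12.0
```

Call:
carry_out --steps '[{"tx": 0, "ty": 0, "tz": 0.0005, "yaw": 0, "hand": 0.05}, {"tx": 0, "ty": 0, "tz": 0.001, "yaw": 0, "hand": 0.05}, {"tx": 0, "ty": 0, "tz": 0.001, "yaw": 0, "hand": 0.05}, {"tx": 0, "ty": 0, "tz": 0.001, "yaw": 0, "hand": 0.05}, {"tx": 0, "ty": 0, "tz": 0.001, "yaw": 0, "hand": 0.05}]'

```text
time: 28.25
ee_pos: [0.4562, -0.3721, 0.0284]
tool_rot: [-3.142, -0.0, 1.581]
force: [-1.2, -0.5, -0.3]
opening: 0.06
grip_force: 12.0
```

Call:
carry_out --steps '[{"tx": 0, "ty": 0, "tz": 0.0005, "yaw": 0, "hand": 0.05}, {"tx": 0, "ty": 0, "tz": 0.001, "yaw": 0, "hand": 0.05}, {"tx": 0, "ty": 0, "tz": 0.001, "yaw": 0, "hand": 0.05}, {"tx": 0, "ty": 0, "tz": 0.001, "yaw": 0, "hand": 0.05}, {"tx": 0, "ty": 0, "tz": 0.001, "yaw": 0, "hand": 0.05}]'

```text
time: 28.75
ee_pos: [0.4562, -0.3721, 0.0274]
tool_rot: [3.142, 0.0, 1.581]
force: [-0.0, -0.6, -1.3]
opening: 0.0596
grip_force: 12.0
```

Call:
carry_out --steps '[{"tx": 0, "ty": 0, "tz": 0.0005, "yaw": 0, "hand": 0.05}, {"tx": 0, "ty": 0, "tz": 0.001, "yaw": 0, "hand": 0.05}, {"tx": 0, "ty": 0, "tz": 0.001, "yaw": 0, "hand": 0.05}, {"tx": 0, "ty": 0, "tz": 0.001, "yaw": 0, "hand": 0.05}, {"tx": 0, "ty": 0, "tz": 0.001, "yaw": 0, "hand": 0.05}]'

```text
time: 29.25
ee_pos: [0.4562, -0.3721, 0.0268]
tool_rot: [3.142, 0.0, 1.581]
force: [-1.7, 2.5, 5.1]
opening: 0.0599
grip_force: 12.0
```

Call:
carry_out --steps '[{"tx": 0, "ty": 0, "tz": -0.0005, "yaw": 0, "hand": 0.055}, {"tx": 0, "ty": 0, "tz": -0.0005, "yaw": 0, "hand": 0.064}, {"tx": 0, "ty": 0, "tz": -0.0005, "yaw": 0, "hand": 0.07}, {"tx": 0, "ty": 0, "tz": -0.0005, "yaw": 0, "hand": 0.08}, {"tx": 0, "ty": 0, "tz": -0.0005, "yaw": 0, "hand": 0.088}]'

```text
time: 29.75
ee_pos: [0.4562, -0.3721, 0.0269]
tool_rot: [-3.142, -0.0, 1.581]
force: [-0.2, 0.2, -1.2]
opening: 0.084
grip_force: 0.0
```

Call:
carry_out --steps '[{"tx": 0, "ty": 0, "tz": -0.005, "yaw": 0, "hand": 0.088}, {"tx": 0, "ty": 0, "tz": -0.03, "yaw": 0, "hand": 0.088}, {"tx": 0, "ty": 0, "tz": -0.07, "yaw": 0, "hand": 0.088}, {"tx": 0, "ty": 0, "tz": -0.11, "yaw": 0, "hand": 0.088}, {"tx": 0, "ty": 0, "tz": -0.15, "yaw": 0, "hand": 0.088}]'

```text
time: 30.25
ee_pos: [0.4561, -0.3719, 0.179]
tool_rot: [3.141, 0.0, 1.581]
force: [0.4, -0.6, 0.4]
opening: 0.0878
grip_force: 0.0
```

```bash
cat > tt.py <<'E'
from fit import *
for n in ('wrist','scene'):
    P=cloud(manip.camera(n))[0];q=P[box(P,(.36,.56),(-.47,-.14),(.034,.06))];rect(q,'placed '+n);print(np.percentile(q[:,2],[2,50,98]))
    if n=='wrist':
        A=np.c_[q[:,:2],np.ones(len(q))];r=q[:,2]>.038;print('rim slope',np.linalg.lstsq(A[r],q[r,2],rcond=None)[0])
E
python3 tt.py; python3 -c "
from plan import go
go((.462,-.16,.18,95),(.4726,.0,.18,100.9),(.4726,.1532,.16,100.9),(.4726,.1532,.0545,100.9))"
```

```text
placed wrist 2265 c [ 455.6 -372.1] size [ 60.1 129.5] ang 0.56 zmed 0.0413
[0.0346 0.0413 0.0431]
rim slope [0.0006 0.003  0.0422]
placed scene 515 c [ 455.8 -372.8] size [ 64.4 130.3] ang 0.71 zmed 0.0395
[0.0342 0.0395 0.0443]
t 30.35 at [ 0.4576 -0.3736  0.1829] 90.61 open 0.0881 grip 0.0 F [0.  0.3 0. ] rot [3.135 0.008 1.581]
-> (0.462, -0.16, 0.18, 95) tx 0.2135 ty 0.0067 tz 0.0029 yaw -4.39 | dist 0.214
-> (0.4726, 0.0, 0.18, 100.9) tx 0.1585 ty 0.0245 tz -0.0000 yaw -5.90 | dist 0.160
-> (0.4726, 0.1532, 0.16, 100.9) tx 0.1504 ty 0.0290 tz 0.0200 yaw 0.00 | dist 0.154
-> (0.4726, 0.1532, 0.0545, 100.9) tx 0.0000 ty 0.0000 tz 0.1055 yaw 0.00 | dist 0.106
```

Call:
carry_out --steps '[{"tx": 0.042, "ty": 0.001, "tz": 0, "yaw": -0.9, "hand": 0.088}, {"tx": 0.085, "ty": 0.003, "tz": 0, "yaw": -1.8, "hand": 0.088}, {"tx": 0.128, "ty": 0.005, "tz": 0, "yaw": -2.7, "hand": 0.088}, {"tx": 0.17, "ty": 0.007, "tz": 0, "yaw": -3.6, "hand": 0.088}, {"tx": 0.212, "ty": 0.008, "tz": 0, "yaw": -4.4, "hand": 0.088}]'

```text
time: 30.85
ee_pos: [0.4616, -0.1582, 0.1766]
tool_rot: [-3.141, -0.0, 1.658]
force: [1.4, -0.7, -0.0]
opening: 0.0878
grip_force: 0.0
```

Call:
carry_out --steps '[{"tx": 0.032, "ty": 0.005, "tz": 0, "yaw": -1.2, "hand": 0.088}, {"tx": 0.064, "ty": 0.01, "tz": 0, "yaw": -2.4, "hand": 0.088}, {"tx": 0.096, "ty": 0.015, "tz": 0, "yaw": -3.6, "hand": 0.088}, {"tx": 0.127, "ty": 0.02, "tz": 0, "yaw": -4.8, "hand": 0.088}, {"tx": 0.158, "ty": 0.024, "tz": 0, "yaw": -5.9, "hand": 0.088}]'

```text
time: 31.35
ee_pos: [0.4719, 0.0008, 0.1766]
tool_rot: [-3.141, -0.0, 1.762]
force: [-0.1, -0.2, 0.4]
opening: 0.0882
grip_force: 0.0
```

Call:
carry_out --steps '[{"tx": 0.04, "ty": 0.008, "tz": 0.005, "yaw": 0, "hand": 0.088}, {"tx": 0.08, "ty": 0.016, "tz": 0.01, "yaw": 0, "hand": 0.088}, {"tx": 0.12, "ty": 0.023, "tz": 0.015, "yaw": 0, "hand": 0.088}, {"tx": 0.15, "ty": 0.029, "tz": 0.02, "yaw": 0, "hand": 0.088}, {"tx": 0.15, "ty": 0.029, "tz": 0.02, "yaw": 0, "hand": 0.088}]'

```text
time: 31.85
ee_pos: [0.4713, 0.155, 0.1559]
tool_rot: [-3.14, -0.001, 1.765]
force: [-0.4, -0.1, 0.2]
opening: 0.088
grip_force: 0.0
```

```bash
sed -i 's/(.4735,.1535,z,101)/(.4726,.1532,z,100.9)/' tr.py; python3 tr.py .064 .078 .0545
```

```text
tiertop wrist 3189 c [472.5 153.3] size [ 60.3 130.3] ang 10.96 zmed 0.0694
tiertop top 16 c [454.1 148.9] size [ 23.  126.5] ang 10.99 zmed 0.0699
t 31.95 at [0.4719 0.1524 0.1565] 100.97 open 0.0878 grip 0.0 F [0.1 0.5 0.8] rot [-3.141  0.     1.762]
-> (0.4726, 0.1532, 0.0545, 100.9) tx 0.0006 ty 0.0008 tz 0.1020 yaw 0.07 | dist 0.102
```

Call:
carry_out --steps '[{"tx": 0.0005, "ty": 0.001, "tz": 0.02, "yaw": 0, "hand": 0.088}, {"tx": 0.0005, "ty": 0.001, "tz": 0.05, "yaw": 0, "hand": 0.088}, {"tx": 0.0005, "ty": 0.001, "tz": 0.08, "yaw": 0, "hand": 0.088}, {"tx": 0.0005, "ty": 0.001, "tz": 0.098, "yaw": 0, "hand": 0.088}, {"tx": 0.0005, "ty": 0.001, "tz": 0.102, "yaw": 0, "hand": 0.088}]'

```text
time: 32.45
ee_pos: [0.4724, 0.1517, 0.0533]
tool_rot: [-3.138, -0.0, 1.759]
force: [-0.2, -0.2, -0.7]
opening: 0.0879
grip_force: 0.0
```

Call:
carry_out --steps '[{"tx": 0, "ty": 0, "tz": 0, "yaw": 0, "hand": 0.08}, {"tx": 0, "ty": 0, "tz": 0, "yaw": 0, "hand": 0.072}, {"tx": 0, "ty": 0, "tz": 0, "yaw": 0, "hand": 0.066}, {"tx": 0, "ty": 0, "tz": 0, "yaw": 0, "hand": 0.062}, {"tx": 0, "ty": 0, "tz": 0, "yaw": 0, "hand": 0.05}]' --squeeze 12

```text
time: 32.95
ee_pos: [0.4734, 0.1529, 0.0555]
tool_rot: [3.141, 0.0, 1.761]
force: [-0.4, -0.5, 3.4]
opening: 0.06
grip_force: 12.0
```

Call:
carry_out --steps '[{"tx": 0, "ty": 0, "tz": 0, "yaw": 0, "hand": 0.05}, {"tx": 0, "ty": 0, "tz": 0, "yaw": 0, "hand": 0.05}, {"tx": 0, "ty": 0, "tz": 0, "yaw": 0, "hand": 0.05}, {"tx": 0, "ty": 0, "tz": -0.002, "yaw": 0, "hand": 0.05}, {"tx": 0, "ty": 0, "tz": -0.006, "yaw": 0, "hand": 0.05}]'

```text
time: 33.45
ee_pos: [0.4729, 0.1529, 0.0608]
tool_rot: [-3.141, -0.0, 1.761]
force: [-0.4, 0.5, -0.7]
opening: 0.0598
grip_force: 12.0
```

Call:
carry_out --steps '[{"tx": 0, "ty": 0, "tz": -0.01, "yaw": 0, "hand": 0.05}, {"tx": 0, "ty": 0, "tz": -0.035, "yaw": 0, "hand": 0.05}, {"tx": 0, "ty": 0, "tz": -0.07, "yaw": 0, "hand": 0.05}, {"tx": 0, "ty": 0, "tz": -0.1, "yaw": 0, "hand": 0.05}, {"tx": 0, "ty": 0, "tz": -0.12, "yaw": 0, "hand": 0.05}]'

```text
time: 33.95
ee_pos: [0.4735, 0.153, 0.1838]
tool_rot: [3.139, 0.0, 1.761]
force: [-0.0, -0.0, -1.4]
opening: 0.0598
grip_force: 12.0
```

```bash
python3 -c "
from fit import *
from plan import go
P=cloud(manip.camera('scene'))[0]
rect(P[box(P,(.4,.56),(.05,.25),(.03,.042))],'bottom')
q=P[box(P,(.4,.56),(.05,.25),(.1,.22))];print(np.percentile(q[:,2],[0,5,50,99]))
go((.465,-.02,.18,96),(.457,-.228,.12,90.6),(.457,-.228,.032,90.6))"
```

```text
bottom 224 c [474.6 153.2] size [ 63.1 134.5] ang 10.68 zmed 0.0338
[0.162  0.1654 0.181  0.2181]
t 34.0 at [0.4745 0.1532 0.1861] 100.91 open 0.06 grip 12.0 F [ 2.1 -0.1  2.8] rot [3.135 0.001 1.761]
-> (0.465, -0.02, 0.18, 96) tx -0.1682 ty -0.0421 tz 0.0061 yaw 4.91 | dist 0.174
-> (0.457, -0.228, 0.12, 90.6) tx -0.2060 ty -0.0297 tz 0.0600 yaw 5.40 | dist 0.217
-> (0.457, -0.228, 0.032, 90.6) tx 0.0000 ty 0.0000 tz 0.0880 yaw 0.00 | dist 0.088
```

Call:
carry_out --steps '[{"tx": -0.02, "ty": -0.005, "tz": 0, "yaw": 0.6, "hand": 0.05}, {"tx": -0.055, "ty": -0.013, "tz": 0, "yaw": 1.6, "hand": 0.05}, {"tx": -0.093, "ty": -0.022, "tz": 0, "yaw": 2.7, "hand": 0.05}, {"tx": -0.131, "ty": -0.031, "tz": 0, "yaw": 3.8, "hand": 0.05}, {"tx": -0.169, "ty": -0.04, "tz": 0, "yaw": 4.9, "hand": 0.05}]'

```text
time: 34.5
ee_pos: [0.4653, -0.022, 0.1808]
tool_rot: [-3.141, -0.0, 1.675]
force: [0.1, 0.4, -0.6]
opening: 0.0599
grip_force: 12.0
```

Call:
carry_out --steps '[{"tx": -0.045, "ty": -0.006, "tz": 0.01, "yaw": 1.2, "hand": 0.05}, {"tx": -0.09, "ty": -0.013, "tz": 0.02, "yaw": 2.4, "hand": 0.05}, {"tx": -0.135, "ty": -0.02, "tz": 0.035, "yaw": 3.6, "hand": 0.05}, {"tx": -0.175, "ty": -0.026, "tz": 0.05, "yaw": 4.8, "hand": 0.05}, {"tx": -0.206, "ty": -0.03, "tz": 0.06, "yaw": 5.4, "hand": 0.05}]'

```text
time: 35.0
ee_pos: [0.4566, -0.2306, 0.1197]
tool_rot: [-3.141, -0.001, 1.579]
force: [0.4, 1.0, -0.9]
opening: 0.06
grip_force: 12.0
```

Call:
carry_out --steps '[{"tx": 0, "ty": 0, "tz": 0.005, "yaw": 0, "hand": 0.05}, {"tx": 0, "ty": 0, "tz": 0.02, "yaw": 0, "hand": 0.05}, {"tx": 0, "ty": 0, "tz": 0.04, "yaw": 0, "hand": 0.05}, {"tx": 0, "ty": 0, "tz": 0.05, "yaw": 0, "hand": 0.05}, {"tx": 0, "ty": 0, "tz": 0.05, "yaw": 0, "hand": 0.05}]'

```text
time: 35.5
ee_pos: [0.4571, -0.2276, 0.07]
tool_rot: [-3.14, -0.002, 1.582]
force: [0.5, -1.2, -1.3]
opening: 0.0598
grip_force: 12.0
```

```bash
python3 -c "
from plan import go
go((.456,-.228,.032,90.6))"; python3 -c "
from fit import *
P=cloud(manip.camera('wrist'))[0]
rect(P[box(P,(.36,.56),(-.47,-.31),(.036,.05))],'placed')
P=cloud(manip.camera('scene'))[0]
rect(P[box(P,(.36,.56),(-.47,-.1),(.068,.1))],'held')"
```

```text
t 35.5 at [ 0.4571 -0.2276  0.07  ] 90.64 open 0.0598 grip 12.0 F [ 0.5 -1.2 -1.3] rot [-3.140e+00 -2.000e-03  1.582e+00]
-> (0.456, -0.228, 0.032, 90.6) tx -0.0004 ty -0.0011 tz 0.0380 yaw 0.04 | dist 0.038
placed 0 c [0. 0.] size [0. 0.] ang 0.0 zmed nan
held 517 c [ 449.2 -229.6] size [ 79.1 131.5] ang 1.43 zmed 0.0787
  return _methods._mean(a, axis=axis, dtype=dtype,
  ret = ret.dtype.type(ret / rcount)
```

Call:
carry_out --steps '[{"tx": 0, "ty": 0, "tz": 0.01, "yaw": 0, "hand": 0.05}, {"tx": 0, "ty": 0, "tz": 0.022, "yaw": 0, "hand": 0.05}, {"tx": 0, "ty": 0, "tz": 0.032, "yaw": 0, "hand": 0.05}, {"tx": 0, "ty": 0, "tz": 0.038, "yaw": 0, "hand": 0.05}, {"tx": 0, "ty": 0, "tz": 0.04, "yaw": 0, "hand": 0.05}]'

```text
time: 36.1
ee_pos: [0.4572, -0.2284, 0.03]
tool_rot: [-3.14, -0.001, 1.581]
force: [-0.4, 0.2, -1.7]
opening: 0.0601
grip_force: 12.0
```

Call:
carry_out --steps '[{"tx": 0, "ty": 0, "tz": 0.0005, "yaw": 0, "hand": 0.05}, {"tx": 0, "ty": 0, "tz": 0.001, "yaw": 0, "hand": 0.05}, {"tx": 0, "ty": 0, "tz": 0.0015, "yaw": 0, "hand": 0.05}, {"tx": 0, "ty": 0, "tz": 0.0015, "yaw": 0, "hand": 0.05}, {"tx": 0, "ty": 0, "tz": 0.0015, "yaw": 0, "hand": 0.05}]'

```text
time: 36.6
ee_pos: [0.4576, -0.2286, 0.0296]
tool_rot: [3.141, 0.0, 1.581]
force: [-0.1, 0.1, -0.3]
opening: 0.0597
grip_force: 12.0
```

Call:
carry_out --steps '[{"tx": 0, "ty": 0, "tz": 0.0005, "yaw": 0, "hand": 0.05}, {"tx": 0, "ty": 0, "tz": 0.001, "yaw": 0, "hand": 0.05}, {"tx": 0, "ty": 0, "tz": 0.0012, "yaw": 0, "hand": 0.05}, {"tx": 0, "ty": 0, "tz": 0.0012, "yaw": 0, "hand": 0.05}, {"tx": 0, "ty": 0, "tz": 0.0012, "yaw": 0, "hand": 0.05}]'

```text
time: 37.1
ee_pos: [0.4575, -0.2286, 0.0282]
tool_rot: [-3.142, 0.0, 1.581]
force: [0.7, 0.9, -1.3]
opening: 0.0601
grip_force: 12.0
```

Call:
carry_out --steps '[{"tx": 0, "ty": 0, "tz": 0.0005, "yaw": 0, "hand": 0.05}, {"tx": 0, "ty": 0, "tz": 0.001, "yaw": 0, "hand": 0.05}, {"tx": 0, "ty": 0, "tz": 0.001, "yaw": 0, "hand": 0.05}, {"tx": 0, "ty": 0, "tz": 0.001, "yaw": 0, "hand": 0.05}, {"tx": 0, "ty": 0, "tz": 0.001, "yaw": 0, "hand": 0.05}]'

```text
time: 37.6
ee_pos: [0.4575, -0.2286, 0.0275]
tool_rot: [3.142, 0.0, 1.581]
force: [-1.5, 2.4, 5.8]
opening: 0.06
grip_force: 12.0
```

Contact; release, rise and check everything.

Call:
carry_out --steps '[{"tx": 0, "ty": 0, "tz": -0.0005, "yaw": 0, "hand": 0.055}, {"tx": 0, "ty": 0, "tz": -0.0005, "yaw": 0, "hand": 0.064}, {"tx": 0, "ty": 0, "tz": -0.0005, "yaw": 0, "hand": 0.07}, {"tx": 0, "ty": 0, "tz": -0.0005, "yaw": 0, "hand": 0.08}, {"tx": 0, "ty": 0, "tz": -0.0005, "yaw": 0, "hand": 0.088}]'

```text
time: 38.1
ee_pos: [0.4575, -0.2286, 0.0277]
tool_rot: [-3.142, -0.0, 1.581]
force: [-0.6, 0.3, -0.4]
opening: 0.084
grip_force: 0.0
```

Call:
carry_out --steps '[{"tx": 0, "ty": 0, "tz": -0.005, "yaw": 0, "hand": 0.088}, {"tx": 0, "ty": 0, "tz": -0.03, "yaw": 0, "hand": 0.088}, {"tx": 0, "ty": 0, "tz": -0.08, "yaw": 0, "hand": 0.088}, {"tx": 0, "ty": 0, "tz": -0.13, "yaw": 0, "hand": 0.088}, {"tx": 0, "ty": 0, "tz": -0.18, "yaw": 0, "hand": 0.088}]'

```text
time: 38.6
ee_pos: [0.4572, -0.2283, 0.2102]
tool_rot: [3.141, 0.0, 1.581]
force: [0.7, -0.7, -0.5]
opening: 0.0879
grip_force: 0.0
```

```bash
python3 -c "
from fit import *
from plan import go
c=manip.camera('scene');cv2.imwrite('pics/s6.png',cv2.resize(c['image'][130:440,60:480,::-1],None,fx=1.8,fy=1.8))
P=cloud(c)[0]
P=np.r_[P,cloud(manip.camera('wrist'))[0]]
for y,n in (((-.46,-.302),'top'),((-.298,-.14),'mid')):
    q=P[box(P,(.36,.56),y,(.038,.05))];rect(q,n)
    A=np.c_[q[:,:2],np.ones(len(q))];print(np.linalg.lstsq(A,q[:,2],rcond=None)[0])
go()"
```

```text
top 1313 c [ 456.3 -372. ] size [ 62.4 131. ] ang 0.94 zmed 0.0414
[0.0013 0.002  0.0413]
mid 1740 c [ 457.4 -228.8] size [ 63.6 131.4] ang 0.54 zmed 0.0414
[0.0008 0.0013 0.0412]
t 38.7 at [ 0.4593 -0.2299  0.2144] 90.61 open 0.0881 grip 0.0 F [ 0.1  0.5 -0.7] rot [3.132 0.008 1.581]
```

View pics/s6.png

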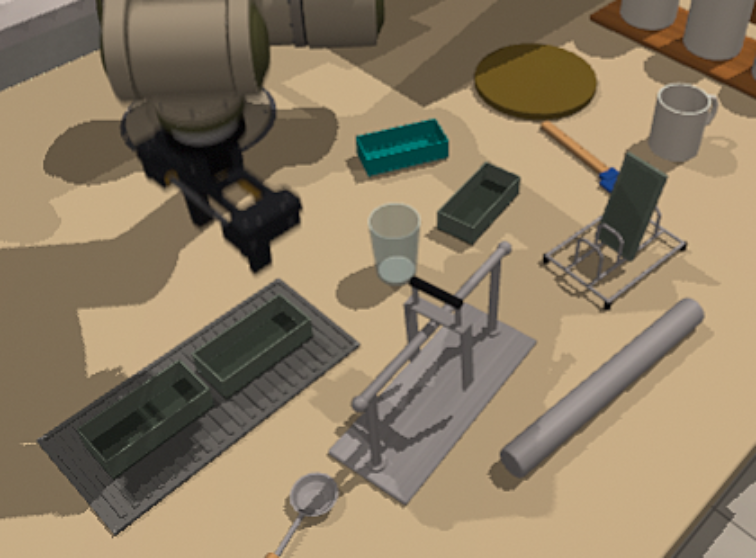

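The last picture shows everything in place: the frame hangs on the bar, the lid stands in the rack, and both tiers sit flat on the mat. Nothing else has moved.

```bash
python3 -c "
from bench import manip
print(manip.close_job())"
```

```text
the job is handed in; nothing more can be done
None
```

I handed the job in at about 39 s of robot time: the frame hangs astride the rail bar, the lid stands in the rack's middle slot, and the top and middle tiers are flat on the mat end to end, 13–14 mm apart. The bottom tier did not move, nothing else looks disturbed in the last picture, and no verdict came back.

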